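# Seat a shielded sensor card in the bench data logger

### The arm

A 7-joint arm with a two-finger parallel gripper is mounted at the origin on the work surface. World frame = base frame: x ahead of the robot, y to its left, z up, the work surface at z = 0. Lengths are in m, angles in rad, forces in N, time in s.
With the tool pointing down it reaches from about 0.425 to 0.925 m from the base axis. Payload 6.8 kg.
Tool frame: the origin (TCP) lies midway between the tips of the shut fingers; the grasp point (between the pads) lies 19 mm behind it; z points along the fingers, y is the line along which they close (so a half turn about z gives the same grasp; the last joint's range is limited). The gripper opens to 85 mm and grips with 20 to 120 N. Pads are 22 mm wide; open, the fingers measure 114 mm over their backs; the gripper's body (76 mm by 85 mm) begins 54 mm behind the grasp point. The pads swing forward as they close: fully open they stand 13 mm farther back than shut.
Start: joints at [1.087, 0.477, 0.022, 1.555, -0.011, 1.109, -0.083], TCP at [0.248, -0.628, 0.231] pointing down, gripper open.
Joint ranges: [-2.96, 2.96], [-0.34, 2.1], [-1.41, 1.46], [0.24, 2.44], [-1.37, 4.51], [0.17, 1.92], [-2.96, 2.96]. Speed limits (rad/s): [2.39, 2.39, 3.14, 3.14, 3.14, 3.14, 3.14].

### API

Orientations are given as a unit quaternion [w, x, y, z].
In Python, from station import bot gives the robot as it stands.
- The arm moves only by the tool jog_arm, never from a script. Its argument "rows" is a list of rows, each an object of numbers: "fingers": the finger opening in mm, from 0 to 85.4; "x", "y", "z": the shift along the tool's x, y, z in mm; "ax", "ay", "az": the turn, a rotation vector about the tool's x, y, z in degrees. A call has exactly 8 rows; each row shifts and turns the commanded pose from where the row before left it, along the tool's axes as they then stand; what a row does not reach is not made up. A row lasts 1/10 s, in which the tool goes at most 50 mm and 8.59 degrees, less where a joint would pass 70% of its speed; a pose out of reach is approached as far as the arm can. A call with a gripper value outside its range is refused whole. The fingers move at their own pace and stop on an object; "force" is the grip in N (left out, the last holds). Time passes only in rows, so rows that do not move let the fingers close, or fill a call up. It gives the time, the measured TCP pose, the force, the opening and the grip force at its end, in the units of the state.
- bot.get_obs(): the state, without advancing time (a new reading comes with each control period).
- bot.read_camera(name): name is "side" or "top"; returns a dict with "pixels" (400x640x3 uint8, red, green, blue), "vertical_fov" (degrees; the focal length in pixels is half the picture's height over the tangent of half this angle, whatever the lens; pixels are square), "cx", "cy" (the principal point, pixels), "dist_coeffs" ([k1, k2, p1, p2, k3] as OpenCV has them; the pictures are not rectified), "world_from_camera" (4x4, takes a point from camera to world coordinates). Camera axes: x right, y down, z forward; pixel columns grow to the right and rows downward; lengths in m; the calibration is good to about 2 mm. A picture is of the moment at which its call begins. There is no depth.
- bot.hand_in(): hands the job in; it is judged then, once.
The state is a dict: "t": time; "q": joint angles; "joint_vel": joint speeds; "joint_torque": joint torques, N m; "eef_pos": TCP position; "tool_rot": TCP orientation; "contact_force": force on the tool from outside, world axes, zero at the start; "torque": the same for the moment, N m; "gripper_width": opening from 0.0 (shut) to 1.0 (fully open); "grasp_force": force on a finger pad.
Only numpy, scipy, OpenCV 4.12 (cv2) and the standard library are available. Lean on these libraries where they do the work, as an engineer would, in place of code of your own. Each camera call takes 0.05 s, during which the arm holds its last target. There are 200 camera calls.

### The job

Push the sensor card that lies loose on the metal apron along the two blue card guides until you feel it meet the sprung connector. Only then swing both red levers all the way in across its front panel, so that they press the card fully home and hold it there. Be gentle: force nothing, and leave the bottles, glassware and tools around it where they are.

Things in the scene. Friction and masses are not known exactly. Their poses are not given: they have to be found in the camera images.
- bay: Fixed card bay. Origin: on the bench (z = 0) under the middle of its mouth; x points into the bay, y left, z up. Grey metal apron (top z = 8 mm, 230 mm wide) from x = -170 to 130 mm. White cheeks at y = +-112 mm (x = 0 to 131 mm, 38 mm high). Behind, x = 130 to 215 mm: white housing, 95 mm high, 260 mm wide.
- mouth (a point): Middle of the bay's mouth on the apron, at bay (0, 0, 8) mm, axes as the bay's. Two blue slippery nylon guides start here: inner sides flare from y = +-73 mm at x = 0 to +-61.5 mm at x = 30 mm, then straight to x = 130 mm (1.5 mm play each side of the card) under lips 6.5 mm above the apron that reach in to y = +-54.5 mm from x = 30 mm on. Guide tops 20 mm above the apron.
- connector_face (a point): Front of the black sprung connector (70 mm wide) deep in the bay, on the apron at bay (94.5, 0, 8) mm, a point fixed in the bay. The card's leading edge meets it 12 mm before the card is seated; it pushes back with 7 N there, 14 N when seated, and pushes the card out again unless the levers hold it.
- card: Loose card, lying flat, 0.14 to 0.26 kg, too wide to grip. Origin: underside centre of its green board (110 along x, 120 along y, 4 mm thick); x points to the end that goes in, z up. Steel can on it: x = -52 to 44, y = +-50, top z = 22 mm. Aluminium front panel at the rear: front face x = -57.5, back -52.5, 150 wide, 30 mm high. Starts outside the mouth, askew.
- seat (a point): Point fixed in the bay where the card's origin lies when seated: bay (51.5, 0, 8) mm, axes as the bay's. The card's origin is at x = -12 mm in this frame when it first touches the connector; the panel's back meets the guide ends at about x = +1 mm.
- left_lever_pivot (a point): Vertical pivot axis of the left (+y) lever, at bay (-11, 95, 26) mm; axes as the bay's. A steel boss of 18 mm diameter, 22 mm high on the apron, stands around it.
- right_lever_pivot (a point): Vertical pivot axis of the right (-y) lever, at bay (-11, -95, 26) mm; otherwise as the left one.
- left_lever_tip (a point): Top of the left red lever near its free end, 74 mm from the pivot. Lever: straight red bar, 80 mm long from its pivot, 10 mm thick, with a 14 mm round end; bottom 12 mm and top 26 mm above the bench (end 28 mm). Pushed on its outer side, its inner side presses on the end of the card's front panel.
- right_lever_tip (a point): The same on the right red lever (mirror image).
- left_lever (a joint): Angle of the left lever, rad: 0 = fully open, pointing to bay (-x, +y) at 45 degrees; grows as it swings through -x to -y, across the mouth. Near 1.8 it meets the panel of a card that touches the connector; 2.36 = fully in (bay -y), card seated; stop at 2.40. Stiff hinge (0.25 N m), stays where it is left. The card can bind on one lever alone: then work the two in turn.
- right_lever (a joint): The same for the right lever, mirror image (0 points to bay (-x, -y); fully in points to bay +y).
- jar: Bystander: small jar with blue cap on the bench left of the apron, 36 mm wide, 50 mm high, origin under its centre.
- screwdriver: Bystander: screwdriver lying right of the bay, origin under its middle.
- dish: Bystander: white dish 70 mm wide, 20 mm high, left of the bay, origin under its centre.
- amber_bottle: Bystander: amber bottle 72 mm wide, 200 mm high, origin under its centre.
- clear_bottle: Bystander: clear bottle with blue cap, 80 mm wide, 170 mm high, origin under its centre.
- beaker: Bystander: glass beaker 70 mm wide, 90 mm high, origin under its centre.
There are look-alikes about, which are no part of the job. Of the things like the card, leave any that is purple; of the rest the smaller one is meant.

How it is judged:
On the way:
1. the card is between the guides and up to the connector (no more than 17 mm short of seated), both levers still out of its way (below 1.5 rad) (x of card in the frame of seat above -0.017 m and angle between the x axis of card and the x axis of bay, either way round below 0.06 rad and value of joint each of left_lever, right_lever below 1.5 rad), for 0.1 s.
At the end, for the whole second after the job is handed in: The card is seated: its origin is no more than 3 mm short of (or 4 mm past) the seat along the guides, within 4 mm sideways and 3 mm in height, square to the bay and flat within 0.04 rad, at rest, and both levers are swung in past 2.24 rad (x of card in the frame of seat between -0.003 and 0.004 m and y of card in the frame of seat between -0.004 and 0.004 m and z of card in the frame of seat between -0.003 and 0.003 m and angle between the x axis of card and the x axis of bay, either way round below 0.04 rad and angle between card's own z axis and vertical below 0.04 rad and linear speed of card below 0.01 m/s and value of joint each of left_lever, right_lever above 2.24 rad); the robot touches nothing.
It fails at once if the card is pushed with more than 40 N (contact force between the fingers and card above 40 N).
It fails at once if a lever is pushed with more than 40 N (contact force between the fingers and left_lever above 40 N or contact force between the fingers and right_lever above 40 N).
It fails at once if a bottle, the glassware or the screwdriver is moved more than 20 mm (distance of any of jar, screwdriver, dish, amber_bottle, clear_bottle, beaker from where it was at the start of the episode above 0.02 m).
It also fails if it takes over 72 s, if anything falls off the work surface, if the arm or the gripper's body presses on something with over 40 N, if the wrist force passes 120 N, or if a joint passes its speed limit or range.

## Working session

There is one attempt and no reset: what is moved stays moved. The work goes in short steps, Python scripts to look and compute and a tool call to move; the robot and the scene stay as the last step left them, time stands still between calls to the robot, and variables do not carry over. Pictures are saved under pics/ and viewed, at most 10 in all, crops included, and the job is handed in when it is done.

Besides the shell and the picture viewer there is one more tool, called after "Emit:" by a JSON object that holds its "method" and its "body", one argument or row to a line. jog_arm: Moves the arm, as the interface text tells. Its arguments: {"type":"object","properties":{"rows":{"type":"array","items":{"type":"object","properties":{"fingers":{"type":"number"},"x":{"type":"number"},"y":{"type":"number"},"z":{"type":"number"},"ax":{"type":"number"},"ay":{"type":"number"},"az":{"type":"number"}}}},"force":{"type":"number"}},"required":["rows"]}

```bash
mkdir -p pics; ls; cat > h.py <<'E'
import numpy as np, cv2
from station import bot
def cam(n):
    c=bot.read_camera(n); h,w=c["pixels"].shape[:2]
    f=h/2/np.tan(np.radians(c["vertical_fov"])/2)
    c["K"]=np.array([[f,0,c["cx"]],[0,f,c["cy"]],[0,0,1.]]); c["d"]=np.array(c["dist_coeffs"],float)
    c["T"]=np.array(c["world_from_camera"]); return c
def ray(c,uv,z):
    p=cv2.undistortPoints(np.array(uv,float).reshape(-1,1,2),c["K"],c["d"]).reshape(-1,2)
    D=np.c_[p,np.ones(len(p))]@c["T"][:3,:3].T; o=c["T"][:3,3]
    return o+D*((np.broadcast_to(z,len(p))-o[2])/D[:,2])[:,None]
def proj(c,P):
    Ti=np.linalg.inv(c["T"]); return cv2.projectPoints(np.array(P,float).reshape(-1,3),cv2.Rodrigues(Ti[:3,:3])[0],Ti[:3,3],c["K"],c["d"])[0].reshape(-1,2)
def save(c,name,box=None,s=1):
    im=c["pixels"][...,::-1]
    if box: im=im[box[1]:box[3],box[0]:box[2]]
    cv2.imwrite("pics/"+name,cv2.resize(im,None,fx=s,fy=s,interpolation=cv2.INTER_CUBIC))
E
python3 - <<'E'
from h import *
for n in("top","side"):
    c=cam(n); save(c,n+"0.png"); print(n,c["T"].round(3).tolist(),c["vertical_fov"],c["d"])
    np.save(n+"0.npy",c,allow_pickle=True)
o=bot.get_obs(); print(o)
E
```

```text
pics
top [[-0.027, -0.988, 0.152, 0.342], [-1.0, 0.025, -0.012, 0.015], [0.008, -0.152, -0.988, 1.546], [0.0, 0.0, 0.0, 1.0]] 48.661638336591736 [0.03253814 0.         0.         0.         0.        ]
side [[-0.877, -0.254, 0.408, 0.08], [-0.481, 0.493, -0.725, 0.862], [-0.017, -0.832, -0.554, 0.705], [0.0, 0.0, 0.0, 1.0]] 50.46978293354669 [0.03008711 0.         0.         0.         0.        ]
{'t': 0.1, 'q': array([ 1.08689468,  0.4777562 ,  0.02235098,  1.55635349, -0.01150829,
        1.10930508, -0.08309022]), 'joint_vel': array([-0.00078139, -0.00198857,  0.00123434, -0.00208018, -0.00220971,
       -0.00010083, -0.00110492]), 'joint_torque': array([ 5.78673236e-03, -5.97753453e+01,  1.61434494e+00, -2.81947517e+01,
        1.29065994e-02,  5.06831682e-03,  1.41224014e-06]), 'eef_pos': array([ 0.24752599, -0.62739767,  0.23039673]), 'tool_rot': array([-8.18597924e-04,  9.82396420e-01,  1.86806200e-01, -2.17248865e-04]), 'contact_force': array([-0.58916802, -0.41292246, -0.96366452]), 'torque': array([-0.00432694, -0.01929932, -0.01786308]), 'grasp_force': 0.0, 'gripper_width': 1.0041549399162757}
```

View pics/top0.png

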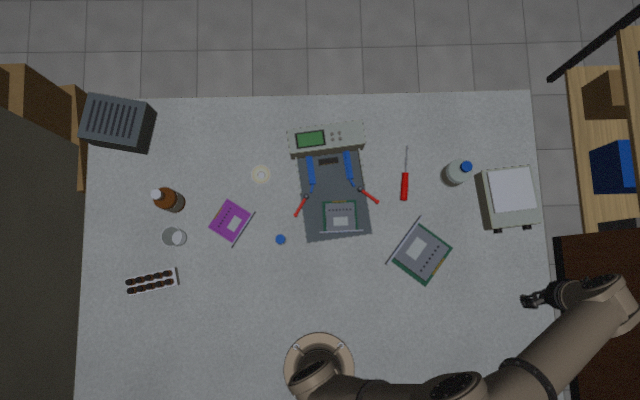

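View pics/side0.png

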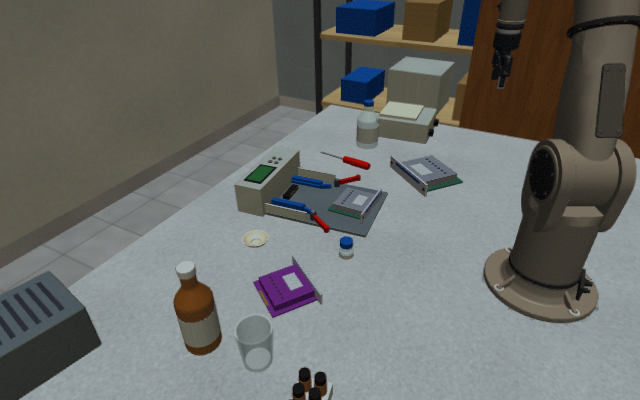

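Candidates for the card in the top view are the purple card (232,222), which is excluded, the large green card (420,252), and the smaller green card on the apron (340,218). I choose the one on the apron. The red levers are at about (302,205) and (368,195). Next is one close crop to check.

```bash
python3 - <<'E'
from h import *
c=np.load("top0.npy",allow_pickle=True).item()
save(c,"crop0.png",(270,110,400,250),4.25)
E
```

```text
(no output)
```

View pics/crop0.png

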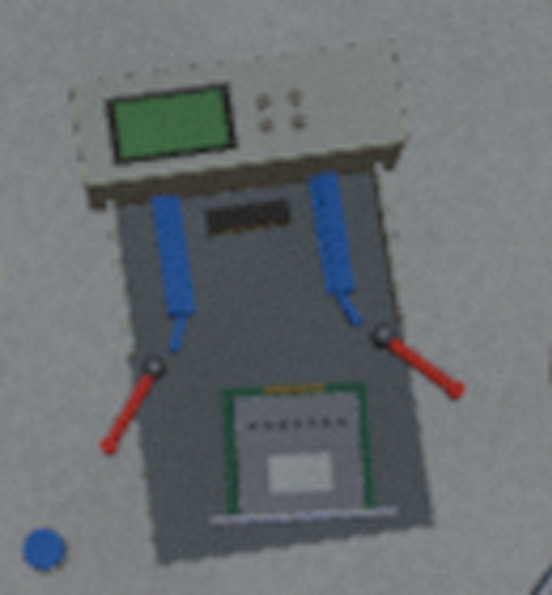

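The crop shows the green card on the apron. Its panel ends are at (210,520) and (397,510), and its leading board corners at (222,390) and (364,384). The pivots are at (154,367) and (383,335), and the lever tips at (109,447) and (458,391). The apron's front corners are at (158,563) and (432,522).

```bash
cat > fit.py <<'E'
from h import *
from scipy.optimize import least_squares
def R(a): return np.array([[np.cos(a),-np.sin(a)],[np.sin(a),np.cos(a)]])
def pose(c,M,uv,p0,loss="soft_l1"):
    M=np.array(M,float)/1000
    w=lambda p: np.c_[M[:,:2]@R(p[2]).T+p[:2],M[:,2]]
    r=least_squares(lambda p:(proj(c,w(p))-uv).ravel(),p0,loss=loss,x_scale=[.01,.01,.1])
    print(r.x.round(4),"deg",np.degrees(r.x[2]).round(2)); print((proj(c,w(r.x))-uv).round(1).tolist()); return r.x
def tobay(b,P): return (np.atleast_2d(P)[:,:2]-b[:2])@R(b[2])*1000
def world(b,P): return np.atleast_2d(P)/1000@R(b[2]).T+b[:2]
E
python3 - <<'E'
from fit import *
c=np.load("top0.npy",allow_pickle=True).item()
F=lambda a:np.array(a,float)/4.25+[270,110]-.4
b=pose(c,[[-170,115,8],[-170,-115,8],[-11,95,30],[-11,-95,30],[130,130,95],[130,-130,95]],F([[158,563],[432,522],[154,367],[383,335],[88,187],[400,145]]),[.65,0,0])
k=pose(c,[[-55,75,38],[-55,-75,38],[55,60,12],[55,-60,12]],F([[210,520],[397,510],[222,390],[364,384]]),[.6,0,0])
np.save("bay.npy",b)
print("card in bay",tobay(b,k[:2]),np.degrees(k[2]-b[2]))
t=ray(c,F([[109,447],[458,391]]),.028); print("tips",t,tobay(b,t))
print("mouth, pushpts world",world(b,[[0,0],[-57,0],[-200,0]]))
print("jar", tobay(b,ray(c,F([[44,549]]),.05)))
E
```

```text
[ 0.5974 -0.0608  0.1171] deg 6.71
[[-0.4, 0.6], [0.7, 0.7], [-0.3, -0.1], [-0.0, -0.2], [-1.2, -0.2], [1.6, -0.9]]
[ 0.5047 -0.0842  0.0259] deg 1.48
[[0.0, 0.3], [-0.1, 0.4], [-0.3, -0.2], [0.4, -0.5]]
card in bay [[-94.88281065 -12.39035299]] -5.2265107864592375
tips [[ 0.51080652  0.06939208  0.028     ]
 [ 0.54930702 -0.21603386  0.028     ]] [[ -70.83179538  139.46195873]
 [ -65.94698783 -148.50746836]]
mouth, pushpts world [[ 0.59744918 -0.06083783]
 [ 0.54083966 -0.06749827]
 [ 0.39881926 -0.08420778]]
jar [[-146.45453254  200.98275581]]
```

```bash
cat > go.py <<'E'
import sys
from fit import *
from scipy.spatial.transform import Rotation as Ro
b=np.load("bay.npy"); o=bot.get_obs(); q=o["tool_rot"]; p=o["eef_pos"]
r=Ro.from_quat([*q[1:],q[0]]); B=Ro.from_euler("z",b[2])*Ro.from_euler("x",np.pi)
print("t %.1f"%o["t"],"bay now",tobay(b,p).round(1)[0],(p[2]*1e3).round(1),"rot needed(tool,deg)",np.degrees((r.inv()*B).as_rotvec()).round(1),"F bay",Ro.from_euler("z",-b[2]).apply(o["contact_force"]).round(1))
if len(sys.argv)>3:
    g=np.array(sys.argv[1:4],float); w=np.r_[world(b,g[:2])[0],g[2]/1e3]
    print("shift in bay-aligned tool axes",(B.inv().apply(w-p)*1e3).round(1), "goal world",w.round(3))
E
python3 go.py -104 -91 100
```

```text
t 0.1 bay now [-413.7 -521.8] 230.4 rot needed(tool,deg) [-0.1  0.  14.8] F bay [-0.6 -0.3 -1. ]
shift in bay-aligned tool axes [ 309.7 -430.8  130.4] goal world [ 0.505 -0.163  0.1  ]
```

Emit:
{"method": "jog_arm", "body": {
  "rows": [
    {"az": 7.4, "fingers": 0},
    {"az": 7.4, "fingers": 0},
    {"x": 28, "y": -39, "fingers": 0},
    {"x": 28, "y": -39, "fingers": 0},
    {"x": 28, "y": -39, "fingers": 0},
    {"x": 28, "y": -39, "fingers": 0},
    {"x": 28, "y": -39, "fingers": 0},
    {"x": 28, "y": -39, "fingers": 0}
  ]
}}

```text
invalid input
```

```bash
python3 go.py -104 -91 60
```

```text
t 0.1 bay now [-413.7 -521.8] 230.4 rot needed(tool,deg) [-0.1  0.  14.8] F bay [-0.6 -0.3 -1. ]
shift in bay-aligned tool axes [ 309.7 -430.8  170.4] goal world [ 0.505 -0.163  0.06 ]
```

Emit:
{"method": "jog_arm", "body": {
  "rows": [
    {"x": 0, "y": 0, "z": 0, "ax": 0, "ay": 0, "az": 7.4, "fingers": 0},
    {"x": 0, "y": 0, "z": 0, "ax": 0, "ay": 0, "az": 7.4, "fingers": 0},
    {"x": 28, "y": -39, "z": 0, "ax": 0, "ay": 0, "az": 0, "fingers": 0},
    {"x": 28, "y": -39, "z": 0, "ax": 0, "ay": 0, "az": 0, "fingers": 0},
    {"x": 28, "y": -39, "z": 0, "ax": 0, "ay": 0, "az": 0, "fingers": 0},
    {"x": 28, "y": -39, "z": 0, "ax": 0, "ay": 0, "az": 0, "fingers": 0},
    {"x": 28, "y": -39, "z": 0, "ax": 0, "ay": 0, "az": 0, "fingers": 0},
    {"x": 28, "y": -39, "z": 0, "ax": 0, "ay": 0, "az": 0, "fingers": 0}
  ],
  "force": 20
}}

```text
t: 0.9
eef_pos: [0.3876, -0.3739, 0.2311]
tool_rot: [-0.0, 0.998, 0.059, -0.0]
contact_force: [1.5, -1.5, 0.7]
gripper_width: -0.001
grasp_force: 0.0
```

```bash
python3 go.py -104 -91 60
```

```text
t 0.9 bay now [-245.  -286.4] 231.1 rot needed(tool,deg) [-0.  0.  0.] F bay [ 1.3 -1.6  0.7]
shift in bay-aligned tool axes [ 141.  -195.4  171.1] goal world [ 0.505 -0.163  0.06 ]
```

Emit:
{"method": "jog_arm", "body": {
  "rows": [
    {"x": 28, "y": -39, "z": 0, "fingers": 0},
    {"x": 28, "y": -39, "z": 0, "fingers": 0},
    {"x": 28, "y": -39, "z": 0, "fingers": 0},
    {"x": 28, "y": -39, "z": 15, "fingers": 0},
    {"x": 29, "y": -39, "z": 30, "fingers": 0},
    {"x": 0, "y": 0, "z": 45, "fingers": 0},
    {"x": 0, "y": 0, "z": 45, "fingers": 0},
    {"x": 0, "y": 0, "z": 35, "fingers": 0}
  ],
  "force": 20
}}

```text
invalid input
```

```bash
python3 go.py -104 -91 18; python3 - <<'E'
from h import *
c=cam("side"); save(c,"side1.png",(240,120,480,280),3.2)
E
```

```text
t 0.9 bay now [-245.  -286.4] 231.1 rot needed(tool,deg) [-0.  0.  0.] F bay [ 1.3 -1.6  0.7]
shift in bay-aligned tool axes [ 141.  -195.4  213.1] goal world [ 0.505 -0.163  0.018]
```

View pics/side1.png

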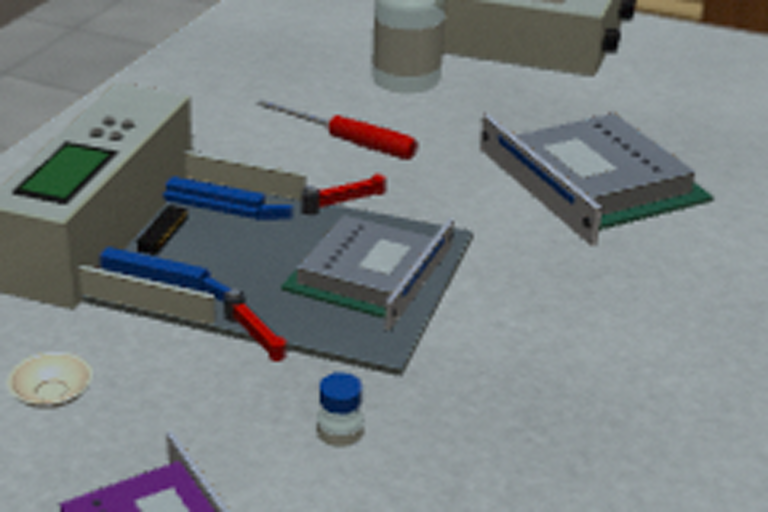

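That call was refused because every field must be present in each row. The picture shows the card lying flat (about (370,260) in the crop), both levers open and the arm not yet in view.

Emit:
{"method": "jog_arm", "body": {
  "rows": [
    {"x": 28, "y": -39, "z": 0, "ax": 0, "ay": 0, "az": 0, "fingers": 0},
    {"x": 28, "y": -39, "z": 0, "ax": 0, "ay": 0, "az": 0, "fingers": 0},
    {"x": 28, "y": -39, "z": 0, "ax": 0, "ay": 0, "az": 0, "fingers": 0},
    {"x": 28, "y": -39, "z": 15, "ax": 0, "ay": 0, "az": 0, "fingers": 0},
    {"x": 29, "y": -39, "z": 30, "ax": 0, "ay": 0, "az": 0, "fingers": 0},
    {"x": 0, "y": 0, "z": 45, "ax": 0, "ay": 0, "az": 0, "fingers": 0},
    {"x": 0, "y": 0, "z": 45, "ax": 0, "ay": 0, "az": 0, "fingers": 0},
    {"x": 0, "y": 0, "z": 35, "ax": 0, "ay": 0, "az": 0, "fingers": 0}
  ],
  "force": 20
}}

```text
t: 1.75
eef_pos: [0.5002, -0.1706, 0.0627]
tool_rot: [-0.0, 0.998, 0.059, -0.001]
contact_force: [0.1, -0.8, 0.1]
gripper_width: 0.001
grasp_force: 0.0
```

```bash
python3 go.py -104 -91 18; python3 - <<'E'
from h import *
c=cam("side"); save(c,"side2.png",(240,120,480,280),3.2)
E
```

```text
t 1.8 bay now [-109.4  -97.7] 62.7 rot needed(tool,deg) [-0.   0.1  0.1] F bay [-0.  -0.8  0.1]
shift in bay-aligned tool axes [ 5.4 -6.7 44.7] goal world [ 0.505 -0.163  0.018]
```

View pics/side2.png

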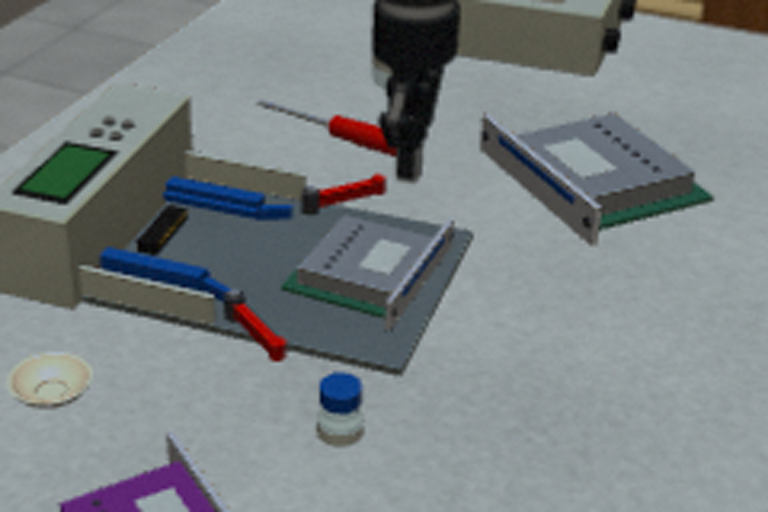

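The shut fingers are at about (408,170) in the crop, beside the card on the right, clear of the red lever. Next I descend and start the sideways nudge.

Emit:
{"method": "jog_arm", "body": {
  "rows": [
    {"x": 2, "y": 0, "z": 15, "ax": 0, "ay": 0, "az": 0, "fingers": 0},
    {"x": 2, "y": 0, "z": 15, "ax": 0, "ay": 0, "az": 0, "fingers": 0},
    {"x": 0, "y": -2, "z": 14, "ax": 0, "ay": 0, "az": 0, "fingers": 0},
    {"x": 0, "y": -4, "z": 0, "ax": 0, "ay": 0, "az": 0, "fingers": 0},
    {"x": 0, "y": -4, "z": 0, "ax": 0, "ay": 0, "az": 0, "fingers": 0},
    {"x": 0, "y": -3, "z": 0, "ax": 0, "ay": 0, "az": 0, "fingers": 0},
    {"x": 0, "y": -3, "z": 0, "ax": 0, "ay": 0, "az": 0, "fingers": 0},
    {"x": 0, "y": -3, "z": 0, "ax": 0, "ay": 0, "az": 0, "fingers": 0}
  ],
  "force": 20
}}

```text
t: 2.6
eef_pos: [0.5033, -0.1516, 0.0217]
tool_rot: [0.0, 0.998, 0.059, 0.001]
contact_force: [-0.7, 0.4, 0.2]
gripper_width: -0.003
grasp_force: 0.0
```

```bash
python3 go.py -104 -63 18
```

```text
t 2.6 bay now [-104.1  -79.1] 21.7 rot needed(tool,deg) [ 0.  -0.1  0. ] F bay [-0.6  0.4  0.2]
shift in bay-aligned tool axes [  0.1 -16.1   3.7] goal world [ 0.502 -0.136  0.018]
```

Emit:
{"method": "jog_arm", "body": {
  "rows": [
    {"x": 0, "y": -3, "z": 1, "ax": 0, "ay": 0, "az": 0, "fingers": 0},
    {"x": 0, "y": -3, "z": 1, "ax": 0, "ay": 0, "az": 0, "fingers": 0},
    {"x": 0, "y": -3, "z": 0, "ax": 0, "ay": 0, "az": 0, "fingers": 0},
    {"x": 0, "y": -2, "z": 0, "ax": 0, "ay": 0, "az": 0, "fingers": 0},
    {"x": 0, "y": -2, "z": 0, "ax": 0, "ay": 0, "az": 0, "fingers": 0},
    {"x": 0, "y": 0, "z": 0, "ax": 0, "ay": 0, "az": 0, "fingers": 0},
    {"x": 0, "y": 0, "z": 0, "ax": 0, "ay": 0, "az": 0, "fingers": 0},
    {"x": 0, "y": 0, "z": 0, "ax": 0, "ay": 0, "az": 0, "fingers": 0}
  ],
  "force": 20
}}

```text
t: 3.4
eef_pos: [0.5032, -0.1416, 0.0206]
tool_rot: [0.002, 0.998, 0.058, 0.002]
contact_force: [0.8, -6.4, 8.5]
gripper_width: 0.002
grasp_force: 4.6
```

```bash
python3 go.py -104 -63 18; python3 - <<'E'
from h import *
c=cam("top"); np.save("top1.npy",c,allow_pickle=True); save(c,"top1.png",(280,150,390,250),5)
E
```

```text
t 3.4 bay now [-103.   -69.2] 20.6 rot needed(tool,deg) [ 0.2 -0.2 -0.1] F bay [ 0.1 -6.5  8.5]
shift in bay-aligned tool axes [-1.  -6.2  2.6] goal world [ 0.502 -0.136  0.018]
```

View pics/top1.png

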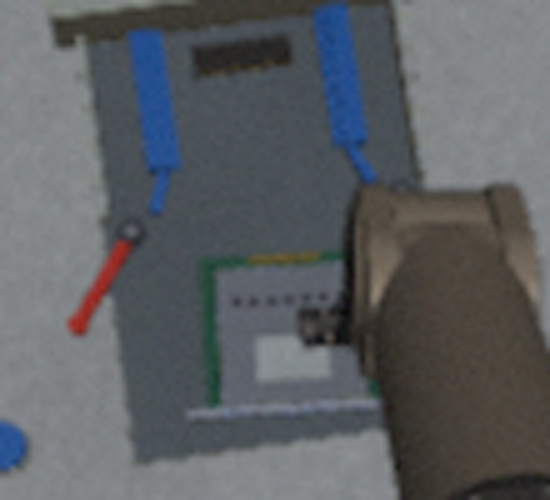

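The top view shows the card shifted about 4 mm left, with its leading corner at (202,262) in the crop. The fingers are beside the can. There is some upward force, so I will ease up slightly and continue.

Emit:
{"method": "jog_arm", "body": {
  "rows": [
    {"x": 0, "y": 0, "z": -2, "ax": 0, "ay": 0, "az": 0, "fingers": 0},
    {"x": 0, "y": -2, "z": -1, "ax": 0, "ay": 0, "az": 0, "fingers": 0},
    {"x": 0, "y": -2, "z": 0, "ax": 0, "ay": 0, "az": 0, "fingers": 0},
    {"x": 0, "y": -2, "z": 0, "ax": 0, "ay": 0, "az": 0, "fingers": 0},
    {"x": 0, "y": -1, "z": 0, "ax": 0, "ay": 0, "az": 0, "fingers": 0},
    {"x": 0, "y": 0, "z": 0, "ax": 0, "ay": 0, "az": 0, "fingers": 0},
    {"x": 0, "y": 0, "z": 0, "ax": 0, "ay": 0, "az": 0, "fingers": 0},
    {"x": 0, "y": 0, "z": 0, "ax": 0, "ay": 0, "az": 0, "fingers": 0}
  ],
  "force": 20
}}

```text
t: 4.25
eef_pos: [0.5005, -0.1317, 0.0221]
tool_rot: [-0.0, 0.998, 0.059, -0.0]
contact_force: [-0.3, -2.1, 1.9]
gripper_width: -0.002
grasp_force: 0.9
```

```bash
python3 go.py -104 -63 18
```

```text
t 4.2 bay now [-104.5  -59.1] 22.1 rot needed(tool,deg) [-0.  0.  0.] F bay [-0.5 -2.1  1.9]
shift in bay-aligned tool axes [0.5 3.9 4.1] goal world [ 0.502 -0.136  0.018]
```

Emit:
{"method": "jog_arm", "body": {
  "rows": [
    {"x": 0, "y": 15, "z": 0, "ax": 0, "ay": 0, "az": 0, "fingers": 0},
    {"x": 0, "y": 15, "z": -10, "ax": 0, "ay": 0, "az": 0, "fingers": 0},
    {"x": 0, "y": 0, "z": -40, "ax": 0, "ay": 0, "az": 0, "fingers": 0},
    {"x": -20, "y": 0, "z": -20, "ax": 0, "ay": 0, "az": 0, "fingers": 85},
    {"x": -25, "y": -20, "z": 0, "ax": 0, "ay": 0, "az": 0, "fingers": 85},
    {"x": -25, "y": -35, "z": 0, "ax": 0, "ay": 0, "az": 0, "fingers": 85},
    {"x": 0, "y": -35, "z": 0, "ax": 0, "ay": 0, "az": 0, "fingers": 85},
    {"x": 0, "y": 0, "z": 0, "ax": 0, "ay": 0, "az": 0, "fingers": 85}
  ],
  "force": 20
}}

```text
t: 5.05
eef_pos: [0.4228, -0.0774, 0.0921]
tool_rot: [-0.001, 0.998, 0.061, -0.0]
contact_force: [1.0, -1.1, -0.7]
gripper_width: 0.846
grasp_force: 0.0
```

```bash
python3 go.py -176 0 7; python3 - <<'E'
from h import *
c=cam("side"); np.save("side3.npy",c,allow_pickle=True); save(c,"side3.png",(260,150,430,270),4.5)
E
```

```text
t 5.0 bay now [-175.4    4. ] 92.1 rot needed(tool,deg) [-0.1  0.   0.3] F bay [ 0.9 -1.2 -0.7]
shift in bay-aligned tool axes [-0.6  4.  85.1] goal world [ 0.423 -0.081  0.007]
```

View pics/side3.png

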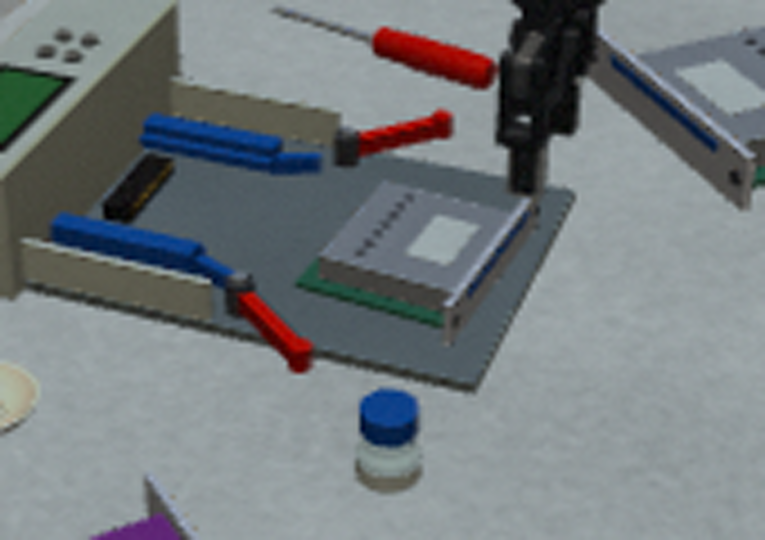

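Side crop: can front corners at (320,262) and (383,185), board left front corner at (298,282), and panel left top end at about (450,297). The fingers are behind the right end of the panel.

```bash
python3 - <<'E'
from fit import *
b=np.load("bay.npy")
c=np.load("side3.npy",allow_pickle=True).item()
F=lambda a:np.array(a,float)/4.5+[260,150]-.4
k=pose(c,[[44,50,22+8],[44,-50,30],[55,60,12],[-55,75,38],[-55,75,8]],F([[320,262],[383,185],[298,282],[450,297],[450,341]]),[.5,-.08,.05])
print("card in bay",tobay(b,k[:2]),np.degrees(k[2]-b[2]))
# bay check from side cam: pivots
print(tobay(b,ray(c,F([[238,287],[348,135]]),.030)))
E
```

```text
[ 0.5034 -0.0695  0.0503] deg 2.88
[[-0.2, -1.6], [-0.2, -1.5], [-0.2, 0.1], [0.5, 1.4], [0.1, 0.6]]
card in bay [[-94.44583254   2.39279158]] -3.8305636185992
[[-13.04290878  99.84924694]
 [-12.93639034 -95.60386131]]
```

Emit:
{"method": "jog_arm", "body": {
  "rows": [
    {"x": 0, "y": 4, "z": 20, "ax": 0, "ay": 0, "az": 0, "fingers": 85},
    {"x": 0, "y": 0, "z": 22, "ax": 0, "ay": 0, "az": 0, "fingers": 85},
    {"x": 0, "y": 0, "z": 22, "ax": 0, "ay": 0, "az": 0, "fingers": 85},
    {"x": 0, "y": 0, "z": 20, "ax": 0, "ay": 0, "az": 0, "fingers": 85},
    {"x": 0, "y": 0, "z": 0, "ax": 0, "ay": 0, "az": 0, "fingers": 85},
    {"x": 0, "y": 0, "z": 0, "ax": 0, "ay": 0, "az": 0, "fingers": 85},
    {"x": 4, "y": 0, "z": 0, "ax": 0, "ay": 0, "az": 0, "fingers": 85},
    {"x": 4, "y": 0, "z": 0, "ax": 0, "ay": 0, "az": 0, "fingers": 85}
  ],
  "force": 20
}}

```text
t: 5.9
eef_pos: [0.4333, -0.0841, 0.009]
tool_rot: [0.0, 0.998, 0.058, 0.001]
contact_force: [-0.6, -1.7, 0.3]
gripper_width: 0.996
grasp_force: 0.6
```

```bash
python3 go.py -110 0 7
```

```text
t 5.9 bay now [-165.8   -3.9] 9.0 rot needed(tool,deg) [ 0.  -0.1 -0. ] F bay [-0.8 -1.6  0.3]
shift in bay-aligned tool axes [55.8 -3.9  2. ] goal world [ 0.488 -0.074  0.007]
```

Emit:
{"method": "jog_arm", "body": {
  "rows": [
    {"x": 4, "y": 0, "z": 0, "ax": 0, "ay": 0, "az": 0, "fingers": 85},
    {"x": 5, "y": 0, "z": 0, "ax": 0, "ay": 0, "az": 0, "fingers": 85},
    {"x": 5, "y": 0, "z": 0, "ax": 0, "ay": 0, "az": 0, "fingers": 85},
    {"x": 5, "y": 0, "z": 0, "ax": 0, "ay": 0, "az": 0, "fingers": 85},
    {"x": 5, "y": 0, "z": 0, "ax": 0, "ay": 0, "az": 0, "fingers": 85},
    {"x": 5, "y": 0, "z": 0, "ax": 0, "ay": 0, "az": 0, "fingers": 85},
    {"x": 5, "y": 0, "z": 0, "ax": 0, "ay": 0, "az": 0, "fingers": 85},
    {"x": 0, "y": 0, "z": 0, "ax": 0, "ay": 0, "az": 0, "fingers": 85}
  ],
  "force": 20
}}

```text
t: 6.7
eef_pos: [0.4682, -0.0792, 0.0083]
tool_rot: [-0.0, 0.998, 0.059, 0.001]
contact_force: [0.3, -0.9, 0.7]
gripper_width: 0.993
grasp_force: 0.0
```

```bash
python3 go.py -110 0 7; python3 - <<'E'
from h import *
c=cam("side"); np.save("side4.npy",c,allow_pickle=True); save(c,"side4.png",(260,150,430,270),4.5)
E
```

```text
t 6.7 bay now [-130.5   -3.1] 8.3 rot needed(tool,deg) [-0.  -0.2  0.1] F bay [ 0.1 -0.9  0.7]
shift in bay-aligned tool axes [20.5 -3.1  1.3] goal world [ 0.488 -0.074  0.007]
```

View pics/side4.png

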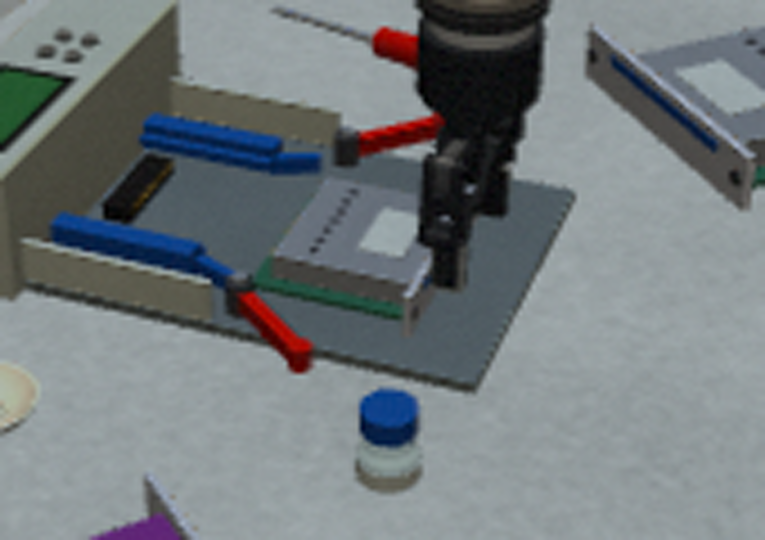

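The card is advancing. Can front corners are at (275,255) and (330,180), board left corner at (252,276), panel left end at (409,290) and (409,332).

```bash
python3 - <<'E'
from fit import *
b=np.load("bay.npy")
c=np.load("side4.npy",allow_pickle=True).item()
F=lambda a:np.array(a,float)/4.5+[260,150]-.4
k=pose(c,[[44,50,22+8],[44,-50,30],[55,60,12],[-55,75,38],[-55,75,8]],F([[275,255],[330,180],[252,276],[409,290],[409,332]]),[.5,-.08,.05])
print("card in bay",tobay(b,k[:2]),np.degrees(k[2]-b[2]))
E
```

```text
[ 0.5349 -0.0634  0.1185] deg 6.79
[[-0.3, -1.0], [-0.1, -1.7], [0.1, 0.6], [0.3, 0.7], [0.0, 0.3]]
card in bay [[-62.41189569   4.76660126]] 0.07917673870836373
```

Square to the bay and within the flare. I continue pushing.

Emit:
{"method": "jog_arm", "body": {
  "rows": [
    {"x": 5, "y": 0, "z": 0, "ax": 0, "ay": 0, "az": 0, "fingers": 85},
    {"x": 5, "y": 0, "z": 0, "ax": 0, "ay": 0, "az": 0, "fingers": 85},
    {"x": 5, "y": 0, "z": 0, "ax": 0, "ay": 0, "az": 0, "fingers": 85},
    {"x": 5, "y": 0, "z": 0, "ax": 0, "ay": 0, "az": 0, "fingers": 85},
    {"x": 5, "y": 0, "z": 0, "ax": 0, "ay": 0, "az": 0, "fingers": 85},
    {"x": 4, "y": 0, "z": 0, "ax": 0, "ay": 0, "az": 0, "fingers": 85},
    {"x": 4, "y": 0, "z": 0, "ax": 0, "ay": 0, "az": 0, "fingers": 85},
    {"x": 2, "y": 0, "z": 0, "ax": 0, "ay": 0, "az": 0, "fingers": 85}
  ],
  "force": 20
}}

```text
t: 7.55
eef_pos: [0.4938, -0.079, 0.0071]
tool_rot: [0.001, 0.998, 0.057, -0.007]
contact_force: [-21.3, -7.9, 16.8]
gripper_width: 0.996
grasp_force: 11.1
```

```bash
python3 go.py -29 0 7
```

```text
t 7.5 bay now [-105.    -5.9] 7.1 rot needed(tool,deg) [ 0.1  0.8 -0.2] F bay [-22.1  -5.3  16.8]
shift in bay-aligned tool axes [76.  -5.9  0.1] goal world [ 0.569 -0.064  0.007]
```

The force rose to 22 N and the card is catching on the left flare. I back off and look.

Emit:
{"method": "jog_arm", "body": {
  "rows": [
    {"x": -6, "y": 0, "z": 0, "ax": 0, "ay": 0, "az": 0, "fingers": 85},
    {"x": -6, "y": 0, "z": 0, "ax": 0, "ay": 0, "az": 0, "fingers": 85},
    {"x": -6, "y": 0, "z": 0, "ax": 0, "ay": 0, "az": 0, "fingers": 85},
    {"x": -6, "y": 0, "z": 0, "ax": 0, "ay": 0, "az": 0, "fingers": 85},
    {"x": 0, "y": 0, "z": 0, "ax": 0, "ay": 0, "az": 0, "fingers": 85},
    {"x": 0, "y": 0, "z": 0, "ax": 0, "ay": 0, "az": 0, "fingers": 85},
    {"x": 0, "y": 0, "z": 0, "ax": 0, "ay": 0, "az": 0, "fingers": 85},
    {"x": 0, "y": 0, "z": 0, "ax": 0, "ay": 0, "az": 0, "fingers": 85}
  ],
  "force": 20
}}

```text
t: 8.35
eef_pos: [0.4776, -0.0783, 0.0082]
tool_rot: [-0.0, 0.998, 0.059, 0.0]
contact_force: [0.1, 0.3, -0.6]
gripper_width: 0.998
grasp_force: 0.0
```

```bash
python3 go.py -29 0 7; python3 - <<'E'
from h import *
c=cam("side"); np.save("side5.npy",c,allow_pickle=True); a=cam("top"); np.save("top5.npy",a,allow_pickle=True)
im=lambda c,b,s: cv2.resize(c["pixels"][b[1]:b[3],b[0]:b[2],::-1],None,fx=s,fy=s,interpolation=cv2.INTER_CUBIC)
A=im(c,(270,165,390,245),4.5); B=im(a,(290,150,400,250),4.5*0+2.3); 
o=np.zeros((600,560,3),np.uint8); o[:A.shape[0],:A.shape[1]]=A; o[365:365+B.shape[0],:B.shape[1]]=B; cv2.imwrite("pics/mix5.png",o)
E
```

```text
t 8.3 bay now [-121.1   -3.3] 8.2 rot needed(tool,deg) [ 0. -0.  0.] F bay [ 0.2  0.3 -0.6]
shift in bay-aligned tool axes [92.1 -3.3  1.2] goal world [ 0.569 -0.064  0.007]
```

View pics/mix5.png

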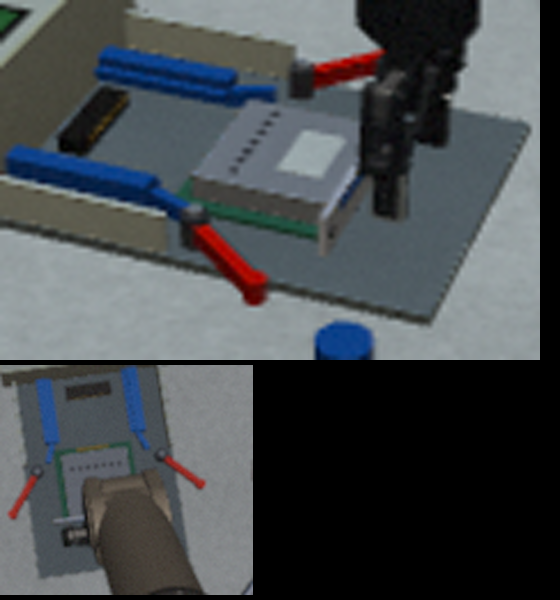

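The top inset shows the card's left corner close to the left flare, with the wider gap on the right. So the card sits several mm too far left.

```bash
python3 - <<'E'
from fit import *
b=np.load("bay.npy")
c=np.load("side5.npy",allow_pickle=True).item(); a=np.load("top5.npy",allow_pickle=True).item()
F=lambda a:np.array(a,float)/4.5+[270,165]-.4
k=pose(c,[[44,50,22+8],[44,-50,30],[55,60,12],[-55,75,38],[-55,75,8]],F([[192,175],[250,102],[180,190],[325,212],[325,253]]),[.5,-.08,.05])
print("card in bay",tobay(b,k[:2]),np.degrees(k[2]-b[2]))
G=lambda a:(np.array(a,float)-[0,365])/2.3+[290,150]-.3
print("top board corners",tobay(b,ray(a,G([[57,454],[132,443]]),.012)))
E
```

```text
[ 0.5613 -0.0644  0.1145] deg 6.56
[[0.3, -0.8], [0.2, -1.6], [-1.8, 2.1], [0.2, 0.3], [0.1, 0.1]]
card in bay [[-36.35532375   0.67823536]] -0.14936210218835677
top board corners [[ 13.7360421   60.15179892]
 [ 14.30134819 -56.0653503 ]]
```

```bash
python3 - <<'E'
from fit import *
b=np.load("bay.npy"); print("bay yaw",np.degrees(b[2]))
for n,z0 in(("top0",.028),("side5",.028)):
    a=np.load(n+".npy",allow_pickle=True).item()
    im=cv2.resize(a["pixels"],None,fx=4,fy=4,interpolation=cv2.INTER_CUBIC).astype(int)
    m=(im[...,2]>im[...,0]+45)&(im[...,2]>im[...,1]+25)
    v,u=np.nonzero(m); P=tobay(b,ray(a,np.c_[(u-1.5)/4,(v-1.5)/4],z0))
    for s in(1,-1):
        Q=P[(P[:,1]*s>40)&(P[:,1]*s<95)&(P[:,0]>-20)&(P[:,0]<140)]
        print(n,s,"x range",Q[:,0].min().round(1),Q[:,0].max().round(1))
        for x in range(0,131,13):
            q=Q[abs(Q[:,0]-x)<3]
            if len(q): print(x,"y in %.1f out %.1f"%((q[:,1]*s).min(),(q[:,1]*s).max()),end="; ")
        print()
for n in("top0","top5"):
    a=np.load(n+".npy",allow_pickle=True).item()
    im=cv2.resize(a["pixels"],None,fx=4,fy=4,interpolation=cv2.INTER_CUBIC).astype(int)
    m=(im[...,1]>im[...,0]+25)&(im[...,1]>im[...,2]+12)
    v,u=np.nonzero(m); P=tobay(b,ray(a,np.c_[(u-1.5)/4,(v-1.5)/4],.012))
    Q=P[(abs(P[:,1])<90)&(P[:,0]>-170)&(P[:,0]<60)]; print(n,len(Q), cv2.minAreaRect(Q.astype(np.float32)), "x max",np.percentile(Q[:,0],99.5).round(1),"y",np.percentile(Q[:,1],[.5,99.5]).round(1))
E
```

```text
bay yaw 6.710327138194123
top0 1 x range -0.3 130.5
0 y in 71.0 out 79.1; 13 y in 65.6 out 77.8; 26 y in 56.7 out 72.5; 39 y in 53.3 out 77.4; 52 y in 53.0 out 77.5; 65 y in 53.2 out 77.2; 78 y in 53.0 out 77.3; 91 y in 53.1 out 77.3; 104 y in 52.8 out 77.2; 117 y in 53.8 out 77.2; 130 y in 54.8 out 76.1; 
top0 -1 x range -1.3 130.6
0 y in 70.7 out 79.6; 13 y in 65.5 out 78.2; 26 y in 58.1 out 74.8; 39 y in 53.7 out 79.1; 52 y in 53.3 out 78.6; 65 y in 53.5 out 79.2; 78 y in 53.8 out 79.1; 91 y in 54.0 out 79.5; 104 y in 53.7 out 79.1; 117 y in 53.6 out 78.9; 130 y in 56.4 out 77.9; 
side5 1 x range -3.9 131.0
0 y in 79.3 out 94.8; 13 y in 73.3 out 93.3; 26 y in 60.7 out 93.6; 39 y in 58.2 out 93.4; 52 y in 57.8 out 93.8; 65 y in 57.8 out 92.8; 78 y in 57.6 out 93.7; 91 y in 58.0 out 92.5; 104 y in 58.3 out 93.4; 117 y in 58.7 out 92.1; 130 y in 58.3 out 76.7; 
side5 -1 x range -8.6 130.1
0 y in 50.0 out 70.3; 13 y in 40.1 out 66.3; 26 y in 40.2 out 75.4; 39 y in 40.3 out 80.9; 52 y in 40.0 out 80.0; 65 y in 40.1 out 79.9; 78 y in 40.2 out 79.5; 91 y in 40.2 out 80.6; 104 y in 40.0 out 79.9; 117 y in 40.1 out 79.8; 130 y in 61.9 out 80.5; 
top0 462 ((-91.48084259033203, -12.495807647705078), (115.63847351074219, 98.98468017578125), 84.66236114501953) x max -38.9 y [-73.5  49.2]
top5 503 ((-32.44963836669922, 5.609508514404297), (114.50788116455078, 98.46752166748047), 89.35956573486328) x max 16.9 y [-51.8  62.8]
```

Emit:
{"method": "jog_arm", "body": {
  "rows": [
    {"x": 5, "y": 0, "z": 3, "ax": 0, "ay": 0, "az": 0, "fingers": 85},
    {"x": 5, "y": 0, "z": 2, "ax": 0, "ay": 0, "az": 0, "fingers": 85},
    {"x": 4, "y": 0, "z": 0, "ax": 0, "ay": 0, "az": 0, "fingers": 85},
    {"x": 2, "y": 0, "z": 0, "ax": 0, "ay": 0, "az": 0, "fingers": 85},
    {"x": 1, "y": 1, "z": 0, "ax": 0, "ay": 0, "az": 0, "fingers": 85},
    {"x": 1, "y": 1, "z": 0, "ax": 0, "ay": 0, "az": 0, "fingers": 85},
    {"x": 0, "y": 1, "z": 0, "ax": 0, "ay": 0, "az": 0, "fingers": 85},
    {"x": 0, "y": 1, "z": 0, "ax": 0, "ay": 0, "az": 0, "fingers": 85}
  ],
  "force": 20
}}

```text
t: 9.25
eef_pos: [0.4951, -0.0802, 0.0031]
tool_rot: [-0.0, 0.998, 0.059, -0.0]
contact_force: [-1.2, 0.8, -0.2]
gripper_width: 0.992
grasp_force: 0.7
```

```bash
python3 go.py -29 0 7
```

```text
t 9.2 bay now [-103.9   -7.3] 3.1 rot needed(tool,deg) [-0.  0.  0.] F bay [-1.1  0.9 -0.2]
shift in bay-aligned tool axes [74.9 -7.3 -3.9] goal world [ 0.569 -0.064  0.007]
```

Emit:
{"method": "jog_arm", "body": {
  "rows": [
    {"x": 2, "y": 0, "z": 0, "ax": 0, "ay": 0, "az": 0, "fingers": 85},
    {"x": 2, "y": 0, "z": 0, "ax": 0, "ay": 0, "az": 0, "fingers": 85},
    {"x": 2, "y": 0, "z": 0, "ax": 0, "ay": 0, "az": 0, "fingers": 85},
    {"x": 2, "y": 0, "z": 0, "ax": 0, "ay": 0, "az": 0, "fingers": 85},
    {"x": 0, "y": 0, "z": 0, "ax": 0, "ay": 0, "az": 0, "fingers": 85},
    {"x": 0, "y": 0, "z": 0, "ax": 0, "ay": 0, "az": 0, "fingers": 85},
    {"x": 0, "y": 0, "z": 0, "ax": 0, "ay": 0, "az": 0, "fingers": 85},
    {"x": 0, "y": 0, "z": 0, "ax": 0, "ay": 0, "az": 0, "fingers": 85}
  ],
  "force": 20
}}

```text
t: 10.05
eef_pos: [0.5004, -0.0808, 0.0027]
tool_rot: [0.001, 0.998, 0.058, -0.003]
contact_force: [-8.3, -3.2, 5.9]
gripper_width: 0.991
grasp_force: 4.4
```

```bash
python3 go.py -29 0 7; cat > green.py <<'E'
from fit import *
b=np.load("bay.npy"); a=cam("top")
im=cv2.resize(a["pixels"],None,fx=4,fy=4,interpolation=cv2.INTER_CUBIC).astype(int)
m=(im[...,1]>im[...,0]+25)&(im[...,1]>im[...,2]+12)
v,u=np.nonzero(m); P=tobay(b,ray(a,np.c_[(u-1.5)/4,(v-1.5)/4],.012))
Q=P[(abs(P[:,1])<90)&(P[:,0]>-170)&(P[:,0]<85)]
print("lead x",np.percentile(Q[:,0],99.5).round(1)); 
for x in range(-80,80,10):
    q=Q[abs(Q[:,0]-x)<5]
    if len(q)>5: print(x,q[:,1].min().round(1),q[:,1].max().round(1),len(q))
E
python3 green.py
```

```text
t 10.1 bay now [-98.7  -8.5] 2.7 rot needed(tool,deg) [ 0.   0.3 -0.1] F bay [-8.6 -2.2  5.9]
shift in bay-aligned tool axes [69.7 -8.5 -4.3] goal world [ 0.569 -0.064  0.007]
lead x 22.5
-70 56.6 60.6 36
-60 55.6 59.9 24
-50 56.4 59.6 38
-40 55.2 59.0 37
-30 55.1 60.0 27
-20 55.9 60.3 22
-10 55.7 61.6 33
0 -54.7 61.5 38
10 -54.8 60.4 44
20 -53.5 61.1 158
```

Emit:
{"method": "jog_arm", "body": {
  "rows": [
    {"x": -2, "y": 1, "z": 0, "ax": 0, "ay": 0, "az": 0, "fingers": 85},
    {"x": 0, "y": 1, "z": 0, "ax": 0, "ay": 0, "az": 0, "fingers": 85},
    {"x": 0, "y": 1, "z": 0, "ax": 0, "ay": 0, "az": 0, "fingers": 85},
    {"x": 1, "y": 1, "z": 0, "ax": 0, "ay": 0, "az": 0, "fingers": 85},
    {"x": 1, "y": 0, "z": 0, "ax": 0, "ay": 0, "az": 0, "fingers": 85},
    {"x": 2, "y": 0, "z": 0, "ax": 0, "ay": 0, "az": 0, "fingers": 85},
    {"x": 2, "y": 0, "z": 0, "ax": 0, "ay": 0, "az": 0, "fingers": 85},
    {"x": 0, "y": 0, "z": 0, "ax": 0, "ay": 0, "az": 0, "fingers": 85}
  ],
  "force": 20
}}

```text
t: 10.9
eef_pos: [0.5083, -0.083, 0.0032]
tool_rot: [0.0, 0.998, 0.058, 0.0]
contact_force: [-1.3, -0.0, -0.2]
gripper_width: 0.996
grasp_force: 0.7
```

```bash
python3 go.py -29 0 7; python3 green.py
```

```text
t 10.9 bay now [-91.2 -11.6] 3.2 rot needed(tool,deg) [ 0. -0. -0.] F bay [-1.3  0.1 -0.2]
shift in bay-aligned tool axes [ 62.2 -11.6  -3.8] goal world [ 0.569 -0.064  0.007]
lead x 30.2
-60 52.9 56.9 29
-50 53.2 56.3 34
-40 53.8 56.2 12
-30 54.2 55.8 11
-20 53.1 57.0 35
-10 53.7 57.5 33
0 53.0 57.7 38
10 -56.2 56.9 48
20 -55.7 57.0 53
30 -56.2 55.2 105
```

Emit:
{"method": "jog_arm", "body": {
  "rows": [
    {"x": 2, "y": -1, "z": 0, "ax": 0, "ay": 0, "az": 0, "fingers": 85},
    {"x": 2, "y": 0, "z": 0, "ax": 0, "ay": 0, "az": 0, "fingers": 85},
    {"x": 2, "y": 0, "z": 0, "ax": 0, "ay": 0, "az": 0, "fingers": 85},
    {"x": 2, "y": 0, "z": 0, "ax": 0, "ay": 0, "az": 0, "fingers": 85},
    {"x": 0, "y": 0, "z": 0, "ax": 0, "ay": 0, "az": 0, "fingers": 85},
    {"x": 0, "y": 0, "z": 0, "ax": 0, "ay": 0, "az": 0, "fingers": 85},
    {"x": 0, "y": 0, "z": 0, "ax": 0, "ay": 0, "az": 0, "fingers": 85},
    {"x": 0, "y": 0, "z": 0, "ax": 0, "ay": 0, "az": 0, "fingers": 85}
  ],
  "force": 20
}}

```text
t: 11.75
eef_pos: [0.5163, -0.0803, 0.0033]
tool_rot: [-0.0, 0.998, 0.059, 0.001]
contact_force: [-0.0, -0.1, 0.5]
gripper_width: 0.994
grasp_force: 0.0
```

```bash
python3 go.py -29 0 7; python3 green.py
```

```text
t 11.8 bay now [-82.9  -9.9] 3.3 rot needed(tool,deg) [-0.  -0.1  0.1] F bay [-0.  -0.1  0.5]
shift in bay-aligned tool axes [53.9 -9.9 -3.7] goal world [ 0.569 -0.064  0.007]
lead x 39.5
-50 53.2 59.0 49
-40 53.1 57.0 17
-30 53.8 57.6 42
-20 53.6 58.0 27
-10 54.8 58.2 23
0 53.0 57.9 22
10 52.6 57.2 43
20 -54.5 57.2 40
30 -56.2 -50.5 11
40 -51.9 47.2 65
```

Emit:
{"method": "jog_arm", "body": {
  "rows": [
    {"x": 3, "y": 0, "z": 0, "ax": 0, "ay": 0, "az": 0, "fingers": 85},
    {"x": 4, "y": 0, "z": 0, "ax": 0, "ay": 0, "az": 0, "fingers": 85},
    {"x": 4, "y": 0, "z": 0, "ax": 0, "ay": 0, "az": 0, "fingers": 85},
    {"x": 4, "y": 0, "z": 0, "ax": 0, "ay": 0, "az": 0, "fingers": 85},
    {"x": 4, "y": 0, "z": 0, "ax": 0, "ay": 0, "az": 0, "fingers": 85},
    {"x": 3, "y": 0, "z": 0, "ax": 0, "ay": 0, "az": 0, "fingers": 85},
    {"x": 0, "y": 0, "z": 0, "ax": 0, "ay": 0, "az": 0, "fingers": 85},
    {"x": 0, "y": 0, "z": 0, "ax": 0, "ay": 0, "az": 0, "fingers": 85}
  ],
  "force": 20
}}

```text
t: 12.6
eef_pos: [0.5384, -0.0777, 0.0033]
tool_rot: [-0.0, 0.998, 0.059, 0.001]
contact_force: [-0.5, -0.4, 0.2]
gripper_width: 0.997
grasp_force: 0.0
```

```bash
python3 go.py -29 0 7
```

```text
t 12.6 bay now [-60.6  -9.8] 3.3 rot needed(tool,deg) [-0.  -0.1  0.1] F bay [-0.5 -0.3  0.2]
shift in bay-aligned tool axes [31.6 -9.8 -3.7] goal world [ 0.569 -0.064  0.007]
```

Emit:
{"method": "jog_arm", "body": {
  "rows": [
    {"x": 4, "y": 0, "z": 0, "ax": 0, "ay": 0, "az": 0, "fingers": 85},
    {"x": 4, "y": 0, "z": 0, "ax": 0, "ay": 0, "az": 0, "fingers": 85},
    {"x": 4, "y": 0, "z": 0, "ax": 0, "ay": 0, "az": 0, "fingers": 85},
    {"x": 4, "y": 0, "z": 0, "ax": 0, "ay": 0, "az": 0, "fingers": 85},
    {"x": 4, "y": 0, "z": 0, "ax": 0, "ay": 0, "az": 0, "fingers": 85},
    {"x": 4, "y": 0, "z": 0, "ax": 0, "ay": 0, "az": 0, "fingers": 85},
    {"x": 2, "y": 0, "z": 0, "ax": 0, "ay": 0, "az": 0, "fingers": 85},
    {"x": 0, "y": 0, "z": 0, "ax": 0, "ay": 0, "az": 0, "fingers": 85}
  ],
  "force": 20
}}

```text
t: 13.4
eef_pos: [0.5644, -0.075, 0.0032]
tool_rot: [-0.0, 0.998, 0.059, 0.001]
contact_force: [-0.7, 0.4, -0.1]
gripper_width: 0.995
grasp_force: 0.0
```

```bash
python3 go.py -29 0 7
```

```text
t 13.4 bay now [-34.5 -10.2] 3.2 rot needed(tool,deg) [-0.  -0.1  0. ] F bay [-0.7  0.5 -0.1]
shift in bay-aligned tool axes [  5.5 -10.2  -3.8] goal world [ 0.569 -0.064  0.007]
```

Emit:
{"method": "jog_arm", "body": {
  "rows": [
    {"x": 2, "y": 0, "z": 0, "ax": 0, "ay": 0, "az": 0, "fingers": 85},
    {"x": 2, "y": 0, "z": 0, "ax": 0, "ay": 0, "az": 0, "fingers": 85},
    {"x": 1, "y": 0, "z": 0, "ax": 0, "ay": 0, "az": 0, "fingers": 85},
    {"x": 1, "y": 0, "z": 0, "ax": 0, "ay": 0, "az": 0, "fingers": 85},
    {"x": 1, "y": 0, "z": 0, "ax": 0, "ay": 0, "az": 0, "fingers": 85},
    {"x": 0, "y": 0, "z": 0, "ax": 0, "ay": 0, "az": 0, "fingers": 85},
    {"x": 0, "y": 0, "z": 0, "ax": 0, "ay": 0, "az": 0, "fingers": 85},
    {"x": 0, "y": 0, "z": 0, "ax": 0, "ay": 0, "az": 0, "fingers": 85}
  ],
  "force": 20
}}

```text
t: 14.2
eef_pos: [0.5693, -0.0745, 0.003]
tool_rot: [0.0, 0.998, 0.059, -0.001]
contact_force: [-5.1, -1.1, 4.0]
gripper_width: 0.995
grasp_force: 2.5
```

```bash
python3 go.py -29 0 7
```

```text
t 14.2 bay now [-29.5 -10.3] 3.0 rot needed(tool,deg) [-0.   0.1  0. ] F bay [-5.2 -0.5  4. ]
shift in bay-aligned tool axes [  0.5 -10.3  -4. ] goal world [ 0.569 -0.064  0.007]
```

At x = -29.5 the force is 5 N, right where contact with the connector was predicted. I go a touch further to confirm it.

Emit:
{"method": "jog_arm", "body": {
  "rows": [
    {"x": 1, "y": 0, "z": 0, "ax": 0, "ay": 0, "az": 0, "fingers": 85},
    {"x": 1, "y": 0, "z": 0, "ax": 0, "ay": 0, "az": 0, "fingers": 85},
    {"x": 0, "y": 0, "z": 0, "ax": 0, "ay": 0, "az": 0, "fingers": 85},
    {"x": 0, "y": 0, "z": 0, "ax": 0, "ay": 0, "az": 0, "fingers": 85},
    {"x": 0, "y": 0, "z": 0, "ax": 0, "ay": 0, "az": 0, "fingers": 85},
    {"x": 0, "y": 0, "z": 0, "ax": 0, "ay": 0, "az": 0, "fingers": 85},
    {"x": 0, "y": 0, "z": 0, "ax": 0, "ay": 0, "az": 0, "fingers": 85},
    {"x": 0, "y": 0, "z": 0, "ax": 0, "ay": 0, "az": 0, "fingers": 85}
  ],
  "force": 20
}}

```text
t: 15.0
eef_pos: [0.5693, -0.0746, 0.0028]
tool_rot: [0.0, 0.998, 0.059, -0.003]
contact_force: [-9.4, -0.8, 8.6]
gripper_width: 0.994
grasp_force: 5.0
```

```bash
python3 go.py -29 0 7; python3 green.py
```

```text
t 15.0 bay now [-29.6 -10.3] 2.8 rot needed(tool,deg) [-0.   0.3  0. ] F bay [-9.4  0.3  8.6]
shift in bay-aligned tool axes [  0.6 -10.3  -4.2] goal world [ 0.569 -0.064  0.007]
lead x 26.6
10 52.7 57.7 38
20 52.8 56.5 22
30 52.6 56.1 8
```

Contact is confirmed: 9 N with no further motion, and the card origin is about 12–13 mm short of the seat. I retreat, close the fingers and go around the left lever.

Emit:
{"method": "jog_arm", "body": {
  "rows": [
    {"x": -15, "y": 0, "z": 0, "ax": 0, "ay": 0, "az": 0, "fingers": 85},
    {"x": -10, "y": 0, "z": -15, "ax": 0, "ay": 0, "az": 0, "fingers": 85},
    {"x": 0, "y": 0, "z": -35, "ax": 0, "ay": 0, "az": 0, "fingers": 85},
    {"x": 0, "y": -20, "z": -25, "ax": 0, "ay": 0, "az": 0, "fingers": 0},
    {"x": 2, "y": -37, "z": 0, "ax": 0, "ay": 0, "az": 0, "fingers": 0},
    {"x": 2, "y": -37, "z": 0, "ax": 0, "ay": 0, "az": 0, "fingers": 0},
    {"x": 2, "y": -37, "z": 0, "ax": 0, "ay": 0, "az": 0, "fingers": 0},
    {"x": 2, "y": -37, "z": 0, "ax": 0, "ay": 0, "az": 0, "fingers": 0}
  ],
  "force": 20
}}

```text
t: 15.85
eef_pos: [0.5366, 0.0926, 0.0787]
tool_rot: [-0.0, 0.998, 0.059, 0.001]
contact_force: [-0.2, 0.1, 0.4]
gripper_width: 0.136
grasp_force: 0.0
```

```bash
python3 go.py -40 160 18; python3 green.py; cat > red.py <<'E'
from fit import *
b=np.load("bay.npy"); a=cam("top")
im=cv2.resize(a["pixels"],None,fx=4,fy=4,interpolation=cv2.INTER_CUBIC).astype(int)
m=(im[...,0]>im[...,1]+50)&(im[...,0]>im[...,2]+50)
v,u=np.nonzero(m); P=tobay(b,ray(a,np.c_[(u-1.5)/4,(v-1.5)/4],.026))
for s in(1,-1):
    Q=(P-[-11,95*s])*[1,s]; Q=Q[(np.hypot(*Q.T)<86)&(np.hypot(*Q.T)>12)]
    if len(Q)>50: 
        Q=Q[(Q@Q.mean(0))>0]; th=np.median(np.unwrap(np.arctan2(Q[:,1],Q[:,0])%(2*np.pi)))
        print("LR"[s<0],"phi %.2f"%(th-np.radians(135)),"r %.0f-%.0f"%(np.hypot(*Q.T).min(),np.hypot(*Q.T).max()),len(Q))
E
python3 red.py
```

```text
t 15.8 bay now [-42.5 159.5] 78.7 rot needed(tool,deg) [-0.  -0.2  0. ] F bay [-0.1  0.1  0.4]
shift in bay-aligned tool axes [ 2.5 -0.5 60.7] goal world [0.539 0.093 0.018]
lead x 26.9
0 -57.2 55.9 35
10 -56.6 56.3 36
20 -55.4 56.9 50
30 -57.2 -54.5 9
L phi 0.20 r 12-22 117
R phi 0.01 r 12-81 977
```

Emit:
{"method": "jog_arm", "body": {
  "rows": [
    {"x": 0, "y": 0, "z": 25, "ax": 0, "ay": 0, "az": 0, "fingers": 0},
    {"x": 0, "y": 0, "z": 25, "ax": 0, "ay": 0, "az": 0, "fingers": 0},
    {"x": 0, "y": 0, "z": 11, "ax": 0, "ay": 0, "az": 0, "fingers": 0},
    {"x": -4, "y": 5, "z": 0, "ax": 0, "ay": 0, "az": 0, "fingers": 0},
    {"x": -4, "y": 5, "z": 0, "ax": 0, "ay": 0, "az": 0, "fingers": 0},
    {"x": -4, "y": 6, "z": 0, "ax": 0, "ay": 0, "az": 0, "fingers": 0},
    {"x": -3, "y": 6, "z": 0, "ax": 0, "ay": 0, "az": 0, "fingers": 0},
    {"x": 0, "y": 0, "z": 0, "ax": 0, "ay": 0, "az": 0, "fingers": 0}
  ],
  "force": 20
}}

```text
t: 16.75
eef_pos: [0.5231, 0.0667, 0.0179]
tool_rot: [-0.0, 0.998, 0.058, 0.0]
contact_force: [-0.6, 4.2, 1.5]
gripper_width: -0.001
grasp_force: 1.2
```

```bash
python3 go.py -71 114 18; python3 red.py
```

```text
t 16.8 bay now [-58.9 135.4] 17.9 rot needed(tool,deg) [-0. -0. -0.] F bay [-0.1  4.3  1.5]
shift in bay-aligned tool axes [-12.1  21.4  -0.1] goal world [0.514 0.044 0.018]
R phi 0.01 r 12-81 972
```

Contact with the lever at 4 N, as expected. I sweep along the arc.

Emit:
{"method": "jog_arm", "body": {
  "rows": [
    {"x": -3, "y": 6, "z": 0, "ax": 0, "ay": 0, "az": 0, "fingers": 0},
    {"x": -3, "y": 6, "z": 0, "ax": 0, "ay": 0, "az": 0, "fingers": 0},
    {"x": -3, "y": 6, "z": 0, "ax": 0, "ay": 0, "az": 0, "fingers": 0},
    {"x": -2, "y": 6, "z": 0, "ax": 0, "ay": 0, "az": 0, "fingers": 0},
    {"x": -2, "y": 6, "z": 0, "ax": 0, "ay": 0, "az": 0, "fingers": 0},
    {"x": -1, "y": 6, "z": 0, "ax": 0, "ay": 0, "az": 0, "fingers": 0},
    {"x": 0, "y": 6, "z": 0, "ax": 0, "ay": 0, "az": 0, "fingers": 0},
    {"x": 0, "y": 0, "z": 0, "ax": 0, "ay": 0, "az": 0, "fingers": 0}
  ],
  "force": 20
}}

```text
t: 17.6
eef_pos: [0.5151, 0.0229, 0.0175]
tool_rot: [0.0, 0.998, 0.058, 0.001]
contact_force: [0.4, 1.9, 1.5]
gripper_width: -0.004
grasp_force: 1.2
```

```bash
python3 go.py -71 67 18; python3 red.py
```

```text
t 17.6 bay now [-72.   92.8] 17.5 rot needed(tool,deg) [ 0.  -0.1 -0. ] F bay [0.6 1.8 1.5]
shift in bay-aligned tool axes [ 1.  25.8 -0.5] goal world [ 0.519 -0.003  0.018]
R phi 0.01 r 12-81 972
```

Emit:
{"method": "jog_arm", "body": {
  "rows": [
    {"x": 0, "y": 5, "z": 0, "ax": 0, "ay": 0, "az": 0, "fingers": 0},
    {"x": 0, "y": 5, "z": 0, "ax": 0, "ay": 0, "az": 0, "fingers": 0},
    {"x": 1, "y": 5, "z": 0, "ax": 0, "ay": 0, "az": 0, "fingers": 0},
    {"x": 1, "y": 5, "z": 0, "ax": 0, "ay": 0, "az": 0, "fingers": 0},
    {"x": 1, "y": 5, "z": 0, "ax": 0, "ay": 0, "az": 0, "fingers": 0},
    {"x": 2, "y": 4, "z": 0, "ax": 0, "ay": 0, "az": 0, "fingers": 0},
    {"x": 0, "y": 0, "z": 0, "ax": 0, "ay": 0, "az": 0, "fingers": 0},
    {"x": 0, "y": 0, "z": 0, "ax": 0, "ay": 0, "az": 0, "fingers": 0}
  ],
  "force": 20
}}

```text
t: 18.45
eef_pos: [0.5219, -0.0049, 0.0168]
tool_rot: [0.0, 0.998, 0.059, -0.001]
contact_force: [-0.9, 2.8, 1.2]
gripper_width: 0.002
grasp_force: 1.1
```

```bash
python3 go.py -71 67 18; python3 red.py
```

```text
t 18.4 bay now [-68.5  64.4] 16.8 rot needed(tool,deg) [0.  0.1 0. ] F bay [-0.5  2.9  1.2]
shift in bay-aligned tool axes [-2.5 -2.6 -1.2] goal world [ 0.519 -0.003  0.018]
R phi 0.01 r 12-81 974
```

Emit:
{"method": "jog_arm", "body": {
  "rows": [
    {"x": -8, "y": -8, "z": 0, "ax": 0, "ay": 0, "az": 0, "fingers": 0},
    {"x": 0, "y": 0, "z": -30, "ax": 0, "ay": 0, "az": 0, "fingers": 0},
    {"x": 0, "y": 0, "z": -28, "ax": 0, "ay": 0, "az": 0, "fingers": 0},
    {"x": 9, "y": 47, "z": 0, "ax": 0, "ay": 0, "az": 0, "fingers": 0},
    {"x": 9, "y": 47, "z": 0, "ax": 0, "ay": 0, "az": 0, "fingers": 0},
    {"x": 9, "y": 47, "z": 0, "ax": 0, "ay": 0, "az": 0, "fingers": 0},
    {"x": 9, "y": 47, "z": 0, "ax": 0, "ay": 0, "az": 0, "fingers": 0},
    {"x": 9, "y": 47, "z": 0, "ax": 0, "ay": 0, "az": 0, "fingers": 0}
  ],
  "force": 20
}}

```text
t: 19.3
eef_pos: [0.5853, -0.2275, 0.0749]
tool_rot: [0.0, 0.998, 0.059, -0.001]
contact_force: [1.2, 0.6, -0.8]
gripper_width: 0.001
grasp_force: 0.0
```

```bash
python3 go.py -32 -165 18; python3 red.py
```

```text
t 19.3 bay now [ -31.5 -164.1] 74.9 rot needed(tool,deg) [0.  0.1 0. ] F bay [ 1.2  0.4 -0.8]
shift in bay-aligned tool axes [-0.5  0.9 56.9] goal world [ 0.585 -0.228  0.018]
L phi 1.53 r 12-81 1003
R phi 0.01 r 12-81 984
```

Emit:
{"method": "jog_arm", "body": {
  "rows": [
    {"x": 0, "y": 0, "z": 25, "ax": 0, "ay": 0, "az": 0, "fingers": 0},
    {"x": 0, "y": 0, "z": 22, "ax": 0, "ay": 0, "az": 0, "fingers": 0},
    {"x": 0, "y": 0, "z": 10, "ax": 0, "ay": 0, "az": 0, "fingers": 0},
    {"x": -5, "y": -4, "z": 0, "ax": 0, "ay": 0, "az": 0, "fingers": 0},
    {"x": -6, "y": -5, "z": 0, "ax": 0, "ay": 0, "az": 0, "fingers": 0},
    {"x": -6, "y": -5, "z": 0, "ax": 0, "ay": 0, "az": 0, "fingers": 0},
    {"x": -5, "y": -6, "z": 0, "ax": 0, "ay": 0, "az": 0, "fingers": 0},
    {"x": -4, "y": -6, "z": 0, "ax": 0, "ay": 0, "az": 0, "fingers": 0}
  ],
  "force": 20
}}

```text
t: 20.15
eef_pos: [0.5581, -0.2033, 0.0195]
tool_rot: [0.001, 0.998, 0.058, 0.002]
contact_force: [3.5, -3.7, 1.4]
gripper_width: -0.003
grasp_force: 2.9
```

```bash
python3 go.py -71 -114 18
```

```text
t 20.1 bay now [ -55.7 -136.9] 19.5 rot needed(tool,deg) [ 0.1 -0.2 -0. ] F bay [ 3.  -4.   1.4]
shift in bay-aligned tool axes [-15.3 -22.9   1.5] goal world [ 0.54  -0.182  0.018]
```

Emit:
{"method": "jog_arm", "body": {
  "rows": [
    {"x": -4, "y": -6, "z": 0, "ax": 0, "ay": 0, "az": 0, "fingers": 0},
    {"x": -4, "y": -6, "z": 1, "ax": 0, "ay": 0, "az": 0, "fingers": 0},
    {"x": -3, "y": -6, "z": 0, "ax": 0, "ay": 0, "az": 0, "fingers": 0},
    {"x": -2, "y": -6, "z": 0, "ax": 0, "ay": 0, "az": 0, "fingers": 0},
    {"x": -2, "y": -6, "z": 0, "ax": 0, "ay": 0, "az": 0, "fingers": 0},
    {"x": -1, "y": -6, "z": 0, "ax": 0, "ay": 0, "az": 0, "fingers": 0},
    {"x": 0, "y": -6, "z": 0, "ax": 0, "ay": 0, "az": 0, "fingers": 0},
    {"x": 0, "y": -5, "z": 0, "ax": 0, "ay": 0, "az": 0, "fingers": 0}
  ],
  "force": 20
}}

```text
t: 20.95
eef_pos: [0.5395, -0.1597, 0.0193]
tool_rot: [0.002, 0.998, 0.058, 0.004]
contact_force: [7.6, -7.0, 3.9]
gripper_width: 0.002
grasp_force: 6.8
```

```bash
python3 go.py -69 -64 18
```

```text
t 20.9 bay now [-69.1 -91.4] 19.3 rot needed(tool,deg) [ 0.2 -0.4 -0.1] F bay [ 6.7 -7.9  3.9]
shift in bay-aligned tool axes [  0.1 -27.4   1.3] goal world [ 0.536 -0.132  0.018]
```

Emit:
{"method": "jog_arm", "body": {
  "rows": [
    {"x": 3, "y": -2, "z": 0, "ax": 0, "ay": 0, "az": 0, "fingers": 0},
    {"x": 2, "y": -4, "z": 0, "ax": 0, "ay": 0, "az": 0, "fingers": 0},
    {"x": 0, "y": -5, "z": 0, "ax": 0, "ay": 0, "az": 0, "fingers": 0},
    {"x": 1, "y": -5, "z": 0, "ax": 0, "ay": 0, "az": 0, "fingers": 0},
    {"x": 1, "y": -4, "z": 0, "ax": 0, "ay": 0, "az": 0, "fingers": 0},
    {"x": 1, "y": -4, "z": 0, "ax": 0, "ay": 0, "az": 0, "fingers": 0},
    {"x": 0, "y": 0, "z": 0, "ax": 0, "ay": 0, "az": 0, "fingers": 0},
    {"x": 0, "y": 0, "z": 0, "ax": 0, "ay": 0, "az": 0, "fingers": 0}
  ],
  "force": 20
}}

```text
t: 21.75
eef_pos: [0.5416, -0.1345, 0.0182]
tool_rot: [0.001, 0.998, 0.058, 0.001]
contact_force: [1.5, -5.3, 5.3]
gripper_width: -0.0
grasp_force: 3.4
```

```bash
python3 go.py -69 -64 18;python3 red.py
```

```text
t 21.8 bay now [-64.1 -66.6] 18.2 rot needed(tool,deg) [ 0.1 -0.1 -0.1] F bay [ 0.9 -5.5  5.3]
shift in bay-aligned tool axes [-4.9 -2.6  0.2] goal world [ 0.536 -0.132  0.018]
L phi 1.53 r 12-81 999
```

Emit:
{"method": "jog_arm", "body": {
  "rows": [
    {"x": -10, "y": 8, "z": 0, "ax": 0, "ay": 0, "az": 0, "fingers": 0},
    {"x": 0, "y": 0, "z": -28, "ax": 0, "ay": 0, "az": 0, "fingers": 0},
    {"x": 0, "y": 0, "z": -28, "ax": 0, "ay": 0, "az": 0, "fingers": 72},
    {"x": -7, "y": -20, "z": 0, "ax": 0, "ay": 0, "az": 0, "fingers": 72},
    {"x": -7, "y": -20, "z": 0, "ax": 0, "ay": 0, "az": 0, "fingers": 72},
    {"x": -7, "y": -20, "z": 0, "ax": 0, "ay": 0, "az": 0, "fingers": 72},
    {"x": -7, "y": -15, "z": 0, "ax": 0, "ay": 0, "az": 0, "fingers": 72},
    {"x": 0, "y": 0, "z": 0, "ax": 0, "ay": 0, "az": 0, "fingers": 72}
  ],
  "force": 20
}}

```text
t: 22.6
eef_pos: [0.4928, -0.069, 0.0727]
tool_rot: [-0.001, 0.998, 0.06, -0.002]
contact_force: [-0.1, 0.1, 0.4]
gripper_width: 0.839
grasp_force: 0.0
```

```bash
python3 go.py -102 -1 8;python3 red.py; python3 - <<'E'
from h import *
c=cam("side"); save(c,"side6.png",(260,150,430,270),4.5)
E
```

```text
t 22.6 bay now [-104.9    4.2] 72.7 rot needed(tool,deg) [-0.1  0.2  0.2] F bay [-0.1  0.1  0.4]
shift in bay-aligned tool axes [ 2.9  5.2 64.7] goal world [ 0.496 -0.074  0.008]
L phi 1.53 r 12-80 971
```

View pics/side6.png

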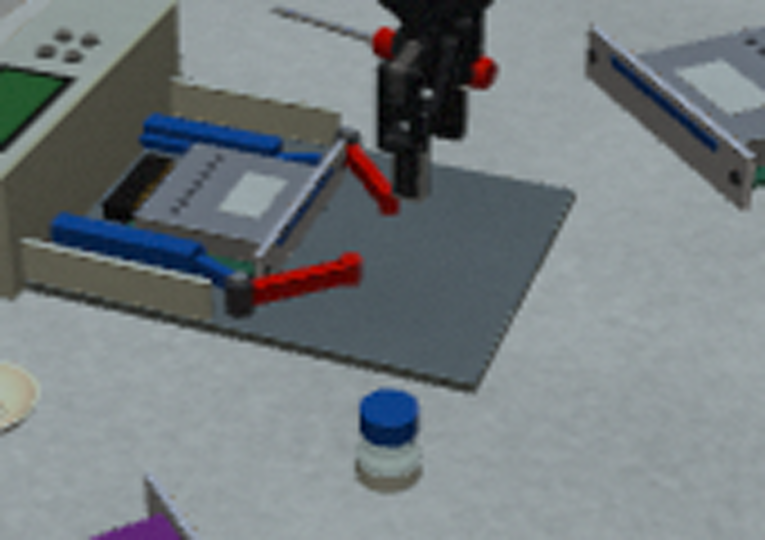

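Side crop: the card is square between the guides at the connector. Both levers are part-way in, with tips at (352,266) and (392,208), and the open gripper is above and behind them. I descend and push both levers together.

Emit:
{"method": "jog_arm", "body": {
  "rows": [
    {"x": 0, "y": 5, "z": 15, "ax": 0, "ay": 0, "az": 0, "fingers": 85},
    {"x": 0, "y": 0, "z": 20, "ax": 0, "ay": 0, "az": 0, "fingers": 85},
    {"x": 0, "y": 0, "z": 20, "ax": 0, "ay": 0, "az": 0, "fingers": 85},
    {"x": 0, "y": 0, "z": 14, "ax": 0, "ay": 0, "az": 0, "fingers": 85},
    {"x": 0, "y": 0, "z": 0, "ax": 0, "ay": 0, "az": 0, "fingers": 85},
    {"x": 3, "y": 0, "z": 0, "ax": 0, "ay": 0, "az": 0, "fingers": 85},
    {"x": 4, "y": 0, "z": 0, "ax": 0, "ay": 0, "az": 0, "fingers": 85},
    {"x": 4, "y": 0, "z": 0, "ax": 0, "ay": 0, "az": 0, "fingers": 85}
  ],
  "force": 20
}}

```text
t: 23.5
eef_pos: [0.5082, -0.0749, 0.005]
tool_rot: [0.0, 0.998, 0.059, 0.001]
contact_force: [-0.6, 0.6, 0.3]
gripper_width: 0.99
grasp_force: 0.0
```

```bash
python3 go.py -45 -1 3;python3 red.py
```

```text
t 23.5 bay now [-90.3  -3.5] 5.0 rot needed(tool,deg) [ 0.  -0.1  0. ] F bay [-0.5  0.6  0.3]
shift in bay-aligned tool axes [45.3 -2.5  2. ] goal world [ 0.553 -0.067  0.003]
L phi 1.53 r 12-81 990
```

Emit:
{"method": "jog_arm", "body": {
  "rows": [
    {"x": 3, "y": -2, "z": 0, "ax": 0, "ay": 0, "az": 0, "fingers": 85},
    {"x": 4, "y": 0, "z": 0, "ax": 0, "ay": 0, "az": 0, "fingers": 85},
    {"x": 4, "y": 0, "z": 0, "ax": 0, "ay": 0, "az": 0, "fingers": 85},
    {"x": 4, "y": 0, "z": 0, "ax": 0, "ay": 0, "az": 0, "fingers": 85},
    {"x": 4, "y": 0, "z": 0, "ax": 0, "ay": 0, "az": 0, "fingers": 85},
    {"x": 3, "y": 0, "z": 0, "ax": 0, "ay": 0, "az": 0, "fingers": 85},
    {"x": 0, "y": 0, "z": 0, "ax": 0, "ay": 0, "az": 0, "fingers": 85},
    {"x": 0, "y": 0, "z": 0, "ax": 0, "ay": 0, "az": 0, "fingers": 85}
  ],
  "force": 20
}}

```text
t: 24.35
eef_pos: [0.5235, -0.0701, 0.0025]
tool_rot: [-0.0, 0.998, 0.059, -0.005]
contact_force: [-8.1, 1.5, -1.4]
gripper_width: 0.992
grasp_force: 3.4
```

```bash
python3 go.py -45 -1 3;python3 red.py
```

```text
t 24.4 bay now [-74.5  -0.5] 2.5 rot needed(tool,deg) [-0.1  0.6 -0. ] F bay [-7.8  2.5 -1.4]
shift in bay-aligned tool axes [29.5  0.5 -0.5] goal world [ 0.553 -0.067  0.003]
L phi 1.65 r 12-67 745
```

Emit:
{"method": "jog_arm", "body": {
  "rows": [
    {"x": 3, "y": 0, "z": 0, "ax": 0, "ay": 0, "az": 0, "fingers": 85},
    {"x": 4, "y": 0, "z": 0, "ax": 0, "ay": 0, "az": 0, "fingers": 85},
    {"x": 4, "y": 0, "z": 0, "ax": 0, "ay": 0, "az": 0, "fingers": 85},
    {"x": 4, "y": 0, "z": 0, "ax": 0, "ay": 0, "az": 0, "fingers": 85},
    {"x": 3, "y": 0, "z": 0, "ax": 0, "ay": 0, "az": 0, "fingers": 85},
    {"x": 0, "y": 0, "z": 0, "ax": 0, "ay": 0, "az": 0, "fingers": 85},
    {"x": 0, "y": 0, "z": 0, "ax": 0, "ay": 0, "az": 0, "fingers": 85},
    {"x": 0, "y": 0, "z": 0, "ax": 0, "ay": 0, "az": 0, "fingers": 85}
  ],
  "force": 20
}}

```text
t: 25.2
eef_pos: [0.5392, -0.069, 0.0019]
tool_rot: [0.0, 0.998, 0.059, -0.007]
contact_force: [-13.9, -1.4, 0.4]
gripper_width: 0.993
grasp_force: 5.5
```

```bash
python3 go.py -27 -1 3;python3 red.py
```

```text
t 25.2 bay now [-58.8  -1.3] 1.9 rot needed(tool,deg) [-0.   0.8 -0. ] F bay [-13.9   0.2   0.4]
shift in bay-aligned tool axes [31.8 -0.3 -1.1] goal world [ 0.571 -0.065  0.003]
L phi 1.85 r 12-56 454
```

Emit:
{"method": "jog_arm", "body": {
  "rows": [
    {"x": 2, "y": 0, "z": 0, "ax": 0, "ay": 0, "az": 0, "fingers": 85},
    {"x": 2, "y": 0, "z": 0, "ax": 0, "ay": 0, "az": 0, "fingers": 85},
    {"x": 2, "y": 0, "z": 0, "ax": 0, "ay": 0, "az": 0, "fingers": 85},
    {"x": 2, "y": 0, "z": 0, "ax": 0, "ay": 0, "az": 0, "fingers": 85},
    {"x": 2, "y": 0, "z": 0, "ax": 0, "ay": 0, "az": 0, "fingers": 85},
    {"x": 0, "y": 0, "z": 0, "ax": 0, "ay": 0, "az": 0, "fingers": 85},
    {"x": 0, "y": 0, "z": 0, "ax": 0, "ay": 0, "az": 0, "fingers": 85},
    {"x": 0, "y": 0, "z": 0, "ax": 0, "ay": 0, "az": 0, "fingers": 85}
  ],
  "force": 20
}}

```text
t: 26.05
eef_pos: [0.5472, -0.0684, 0.0012]
tool_rot: [0.0, 0.998, 0.058, -0.009]
contact_force: [-14.9, -1.2, -0.6]
gripper_width: 0.994
grasp_force: 6.4
```

```bash
python3 go.py -27 -1 3;python3 red.py
```

```text
t 26.1 bay now [-50.8  -1.6] 1.2 rot needed(tool,deg) [-0.  1. -0.] F bay [-15.    0.6  -0.6]
shift in bay-aligned tool axes [23.8 -0.6 -1.8] goal world [ 0.571 -0.065  0.003]
L phi 1.95 r 12-33 281
```

Emit:
{"method": "jog_arm", "body": {
  "rows": [
    {"x": 2, "y": 0, "z": -1, "ax": 0, "ay": 0, "az": 0, "fingers": 85},
    {"x": 2, "y": 0, "z": -1, "ax": 0, "ay": 0, "az": 0, "fingers": 85},
    {"x": 2, "y": 0, "z": 0, "ax": 0, "ay": 0, "az": 0, "fingers": 85},
    {"x": 2, "y": 0, "z": 0, "ax": 0, "ay": 0, "az": 0, "fingers": 85},
    {"x": 2, "y": 0, "z": 0, "ax": 0, "ay": 0, "az": 0, "fingers": 85},
    {"x": 2, "y": 0, "z": 0, "ax": 0, "ay": 0, "az": 0, "fingers": 85},
    {"x": 0, "y": 0, "z": 0, "ax": 0, "ay": 0, "az": 0, "fingers": 85},
    {"x": 0, "y": 0, "z": 0, "ax": 0, "ay": 0, "az": 0, "fingers": 85}
  ],
  "force": 20
}}

```text
t: 26.9
eef_pos: [0.5579, -0.0676, 0.0023]
tool_rot: [0.001, 0.998, 0.058, -0.01]
contact_force: [-15.6, -3.9, -3.5]
gripper_width: 0.996
grasp_force: 7.1
```

```bash
python3 go.py -27 -1 3;python3 red.py
```

```text
t 26.9 bay now [-40.1  -2.1] 2.3 rot needed(tool,deg) [ 0.   1.2 -0. ] F bay [-16.   -2.1  -3.5]
shift in bay-aligned tool axes [13.1 -1.1 -0.7] goal world [ 0.571 -0.065  0.003]
L phi 2.13 r 12-26 195
```

Emit:
{"method": "jog_arm", "body": {
  "rows": [
    {"x": 2, "y": 0, "z": 0, "ax": 0, "ay": 0, "az": 0, "fingers": 85},
    {"x": 2, "y": 0, "z": 0, "ax": 0, "ay": 0, "az": 0, "fingers": 85},
    {"x": 2, "y": 0, "z": 0, "ax": 0, "ay": 0, "az": 0, "fingers": 85},
    {"x": 2, "y": 0, "z": 0, "ax": 0, "ay": 0, "az": 0, "fingers": 85},
    {"x": 2, "y": 0, "z": 0, "ax": 0, "ay": 0, "az": 0, "fingers": 85},
    {"x": 1, "y": 0, "z": 0, "ax": 0, "ay": 0, "az": 0, "fingers": 85},
    {"x": 0, "y": 0, "z": 0, "ax": 0, "ay": 0, "az": 0, "fingers": 85},
    {"x": 0, "y": 0, "z": 0, "ax": 0, "ay": 0, "az": 0, "fingers": 85}
  ],
  "force": 20
}}

```text
t: 27.75
eef_pos: [0.5684, -0.0676, 0.0022]
tool_rot: [0.001, 0.998, 0.058, -0.011]
contact_force: [-16.3, -5.3, -4.4]
gripper_width: 0.998
grasp_force: 8.5
```

```bash
python3 go.py -27 -1 3;python3 red.py
```

```text
t 27.8 bay now [-29.6  -3.3] 2.2 rot needed(tool,deg) [ 0.1  1.2 -0.1] F bay [-16.8  -3.4  -4.4]
shift in bay-aligned tool axes [ 2.6 -2.3 -0.8] goal world [ 0.571 -0.065  0.003]
L phi 2.32 r 12-24 169
```

Emit:
{"method": "jog_arm", "body": {
  "rows": [
    {"x": 1, "y": 0, "z": 0, "ax": 0, "ay": 0, "az": 0, "fingers": 85},
    {"x": 1, "y": 0, "z": 0, "ax": 0, "ay": 0, "az": 0, "fingers": 85},
    {"x": 1, "y": 0, "z": 0, "ax": 0, "ay": 0, "az": 0, "fingers": 85},
    {"x": 1, "y": 0, "z": 0, "ax": 0, "ay": 0, "az": 0, "fingers": 85},
    {"x": 1, "y": 0, "z": 0, "ax": 0, "ay": 0, "az": 0, "fingers": 85},
    {"x": 0, "y": 0, "z": 0, "ax": 0, "ay": 0, "az": 0, "fingers": 85},
    {"x": 0, "y": 0, "z": 0, "ax": 0, "ay": 0, "az": 0, "fingers": 85},
    {"x": 0, "y": 0, "z": 0, "ax": 0, "ay": 0, "az": 0, "fingers": 85}
  ],
  "force": 20
}}

```text
t: 28.6
eef_pos: [0.5686, -0.0676, 0.002]
tool_rot: [0.001, 0.998, 0.057, -0.015]
contact_force: [-31.6, -6.0, 10.3]
gripper_width: 0.996
grasp_force: 15.3
```

```bash
python3 go.py -27 -1 3;python3 red.py
```

```text
t 28.6 bay now [-29.5  -3.4] 2.0 rot needed(tool,deg) [ 0.1  1.8 -0.1] F bay [-32.1  -2.3  10.3]
shift in bay-aligned tool axes [ 2.5 -2.4 -1. ] goal world [ 0.571 -0.065  0.003]
L phi 2.32 r 12-24 169
```

The force doubled without motion, so the levers are at their stop. I back off and check.

Emit:
{"method": "jog_arm", "body": {
  "rows": [
    {"x": -6, "y": 0, "z": 0, "ax": 0, "ay": 0, "az": 0, "fingers": 85},
    {"x": -12, "y": 0, "z": 0, "ax": 0, "ay": 0, "az": 0, "fingers": 85},
    {"x": -20, "y": 0, "z": 0, "ax": 0, "ay": 0, "az": 0, "fingers": 85},
    {"x": -20, "y": 0, "z": -20, "ax": 0, "ay": 0, "az": 0, "fingers": 85},
    {"x": 0, "y": 30, "z": -40, "ax": 0, "ay": 0, "az": 0, "fingers": 85},
    {"x": 0, "y": 45, "z": -20, "ax": 0, "ay": 0, "az": 0, "fingers": 85},
    {"x": 0, "y": 48, "z": 0, "ax": 0, "ay": 0, "az": 0, "fingers": 85},
    {"x": 0, "y": 48, "z": 0, "ax": 0, "ay": 0, "az": 0, "fingers": 85}
  ],
  "force": 20
}}

```text
t: 29.45
eef_pos: [0.5484, -0.2421, 0.0881]
tool_rot: [0.001, 0.998, 0.059, 0.002]
contact_force: [0.6, 0.2, -0.6]
gripper_width: 0.991
grasp_force: 0.0
```

Emit:
{"method": "jog_arm", "body": {
  "rows": [
    {"x": 0, "y": 48, "z": 0, "ax": 0, "ay": 0, "az": 0, "fingers": 85},
    {"x": 0, "y": 48, "z": 0, "ax": 0, "ay": 0, "az": 0, "fingers": 85},
    {"x": 0, "y": 40, "z": 0, "ax": 0, "ay": 0, "az": 0, "fingers": 85},
    {"x": 0, "y": 0, "z": 0, "ax": 0, "ay": 0, "az": 0, "fingers": 85},
    {"x": 0, "y": 0, "z": 0, "ax": 0, "ay": 0, "az": 0, "fingers": 85},
    {"x": 0, "y": 0, "z": 0, "ax": 0, "ay": 0, "az": 0, "fingers": 85},
    {"x": 0, "y": 0, "z": 0, "ax": 0, "ay": 0, "az": 0, "fingers": 85},
    {"x": 0, "y": 0, "z": 0, "ax": 0, "ay": 0, "az": 0, "fingers": 85}
  ],
  "force": 20
}}

```text
t: 30.25
eef_pos: [0.5631, -0.3738, 0.0863]
tool_rot: [-0.0, 0.998, 0.06, 0.0]
contact_force: [-0.4, -0.6, 0.1]
gripper_width: 0.995
grasp_force: 0.0
```

```bash
python3 go.py; python3 red.py; python3 - <<'E'
from fit import *
# bright aluminium panel line at z=38 in the top view: bay x of its top edge along y
b=np.load("bay.npy"); a=cam("top"); g=a["pixels"].astype(float).mean(2).astype(np.float32)
xs=np.arange(-45,30,.5)
for y in(-65,-58,-30,0,30,58,65):
    W=np.c_[world(b,np.c_[xs,0*xs+y]),0*xs+.038]; p=proj(a,W).astype(np.float32)
    v=cv2.remap(g,p[:,:1],p[:,1:],cv2.INTER_CUBIC).ravel(); i=v[:80].argmax(); print(y,"peak x",xs[i],v[i].round(0))
E
```

```text
t 30.2 bay now [ -70.7 -306.8] 86.3 rot needed(tool,deg) [-0.  -0.   0.1] F bay [-0.5 -0.5  0.1]
L phi 2.32 r 12-82 1012
R phi 2.31 r 12-80 986
-65 peak x -5.5 120.0
-58 peak x -5.5 106.0
-30 peak x -5.5 112.0
0 peak x -5.5 113.0
30 peak x -5.5 121.0
58 peak x -5.5 111.0
65 peak x -5.5 108.0
```

Both levers read about 2.32 rad. The panel line is square across its width and within about 1–2 mm of seated, and the arm is clear, so I hand in.

```bash
python3 -c "
from station import bot
print(bot.hand_in())"
```

```text
the job is handed in; nothing more can be done
None
```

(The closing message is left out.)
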